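Bring a free-running saddle to its index pin under roller pressure

TASK

Take the roller tool out of its pot, press its roller against the rounded nose of the cam plate and, keeping a steady pressure of about 7 N (never more than 12 N), work the roller around the nose so that the free-running saddle travels until its pointer stands at the tall pointed index pin; hold it there under pressure for at least 5 seconds. Keep the fingers and the arm off the slide unit; the saddle must not run into its end stops or coast along without pressure. Then back off gently so that the saddle stays at the pin, stand the tool upright in its pot again, let go, and leave the tub of drills where it is.

Things in the scene. Friction and masses are not known exactly. Their poses are not given: they have to be found in the camera images.
- base: Fixed green bed of the slide unit, 250 mm (x) by 420 mm (y) by 30 mm, with two steel rails along its y axis and end-stop blocks at y = +-200 mm. Origin on the bench surface under mid travel of the saddle; the bed reaches from x = -100 to +150 mm. Its -x side faces the robot, turned by up to 0.25 rad; z up.
- saddle (a joint): Position (m) of the saddle along the base's y axis, 0 at mid travel, hard stops at +-0.125. The saddle, a dark steel block 170 x 130 mm, top 64 mm above the bench, runs almost freely on ball rails (damping 4 N s/m, dry friction 0.05 N; a leaning tool can add a stray side push of 0.2 N). Moving mass with top slide and cam plate 7 kg nominal, true value up to 25 percent off.
- topslide (a joint): Compression (m) of the sprung top slide on the saddle, along the base's +x axis, 0 = at rest, hard stop at 0.06. Spring 250 N/m without preload, so 0.028 is a pressing force of 7 N and 0.044 is 11 N; damping 15 N s/m; sliding mass 1 kg.
- crest (a point): Foremost point, in the middle, of the cam plate's rounded nose, on the top slide, 100 mm above the bench; axes as the base's. The plate's upright steel edge reaches from 82 to 118 mm above the bench and spans y = +-60 mm; it faces the base's -x. With both joints at 0 this point is at x = -90 mm, y = 0 in the base's frame.
- nose_centre (a point): Centre of the nose arc (not a visible thing), 180 mm behind (+x of) the crest, moving with it: the nose is one convex arc of radius 180 mm about it. A roller on the +y side of the crest pushes the saddle towards -y and the other way round; pressed exactly on the crest the balance is unstable (the saddle runs off with a time constant near 0.45 s at 7 N).
- pointer (a point): Tip of the small pointer on the saddle's rear (+x) side, 109 mm behind the saddle's middle, 57 mm above the bench. It moves with the saddle; it is at the pin when its position along the base's y axis equals the pin's.
- index_pin: Fixed steel index pin, 18 mm thick, 62 mm tall, pointed top, on the bed's rear ledge; origin at its foot, 30 mm above the bench, at x = 130 mm and y = +55 or -55 mm in the base's frame; axes as the base's. A flat bolt stub, 24 mm wide, 12 mm tall, stands at the other of the two places and has no part in the job.
- roller_tool: Roller tool standing upright, 126 mm tall, 0.3 kg: a 32 mm foot disc 4 mm thick; on it a free-turning crowned steel roller, 40 mm diameter, 30 mm high; a 16 mm shank up to 46 mm; then a square wooden handle 26 x 26 mm from 46 to 126 mm (sides along its x and y axes). Origin at the centre of the foot's underside, z up along the handle.
- roller_mid (a point): Centre of the roller, on the tool's axis 24 mm above its underside, where it is widest. The roller turns freely about the tool's axis, so it passes no friction along the edge.
- pot: Fixed round dark steel pot for the tool, 76 mm outer and 64 mm inner diameter, 36 mm tall with a 6 mm floor; origin at the centre of its underside. It stands to the left or the right in front of the slide unit.
- tub: Bystander: white plastic tub with drills, 84 mm diameter, 85 mm tall, up to 115 mm with the drills; on the other side than the pot. Origin at the centre of its underside.
There are look-alikes about, which are no part of the job. What is shaped like the roller_tool but turquoise or yellow is not meant.

How it is judged:
By the outcome, as a careful person would: the job done as asked, in the order asked, and still so for the second after the job is handed in, with the robot touching nothing.
It also fails if it takes over 69 s, if anything falls off the work surface, if the arm or the gripper's body presses on something with over 40 N, if the wrist force passes 120 N, or if a joint passes its speed limit or range.

ROBOT

A 6-joint arm with a two-finger parallel gripper is mounted at the origin on the work surface. World frame = base frame: x ahead of the robot, y to its left, z up, the work surface at z = 0. Lengths are in m, angles in rad, forces in N, time in s.
With the tool pointing down it reaches from about 0.25 to 0.8 m from the base axis. Payload 3.9 kg.
Tool frame: the origin (TCP) lies at the very end of the fingers, on their centre line; the grasp point (between the pads) lies 19 mm behind it; z points along the fingers, y is the line along which they close (so a half turn about z gives the same grasp; the last joint's range is limited). The gripper opens to 85 mm and grips with 20 to 120 N. Pads are 22 mm wide; open, the fingers measure 114 mm over their backs; the gripper's body (76 mm by 85 mm) begins 54 mm behind the grasp point. The pads swing forward as they close: fully open they stand 13 mm farther back than shut.
Start: joints at [-1.113, 0.26, -0.138, 1.173, 0, 1.571], TCP at [0.232, -0.471, 0.209] pointing down, gripper open.
Joint ranges: [-2.78, 2.78], [-0.83, 1.72], [-1.28, 1.37], [-1.9, 2.12], [-1.57, 1.48], [-3.14, 3.14]. Speed limits (rad/s): [2.57, 2.57, 3.14, 3.14, 3.14, 3.14].

INTERFACE

Orientations are given as a unit quaternion [w, x, y, z].
In Python, from plant import env gives the robot as it stands. The module is installed in compiled form; this text tells all that it offers. Calls block until the motion is done:
- env.move_ptp(position, orientation): joint-space move of the TCP to a pose.
- env.move_linear(position, v=0.15, ori=None, until_force=None): straight line of the TCP; ori=None keeps the orientation; v is the mean speed in m/s. With until_force (N) it stops when the force on the tool has changed by that much, and returns True; else False.
- env.goto_joints(angles): joint-space move.
- env.set_gripper(opening): opening from 0.0 (shut) to 1.0 (fully open); the grip force is fixed at half the most; returns when the fingers have stopped.
- env.sleep(seconds).
- env.inverse_kinematics(position, orientation): joint angles nearest the present ones, or None.
- env.sense(): the state.
- env.read_camera(name): name is "side" or "top" or "wrist"; returns the picture (384x512x3 uint8, red, green, blue); there is no depth.
- env.camera_info(name): a dict with "intrinsics" (3x3 intrinsics, pixels), "extrinsics" (4x4, takes a point from world to camera coordinates); the wrist camera has in their place "T_tool_cam" (4x4, takes a point from camera to tool coordinates, whose origin is the TCP and whose axes are the flange's). Camera axes: x right, y down, z forward; pixel columns grow to the right and rows downward; lengths in m; the calibration is good to about 2 mm. The wrist camera is an equidistant fisheye: a pixel r from the principal point sees the ray r / f radians off the axis. A picture is of the moment at which its call begins: read the wrist's pose just before it. camera_info takes no time and is no camera call.
A pose or a line that the arm cannot do raises env.Unreachable and nothing moves.
- env.close_job(): hands the job in; it is judged then, once.
Trained networks look in the newest picture that a camera, given by its name, has taken for a name from the list of things; names that differ only in an ending like _2 or _b are one class to them, and where a whole thing is asked for, a point or a joint stands for the part that bears it (a point fixed in the world has none). Each returns a list of dicts, best first, with "conf" (0 to 1); they miss things now and then, are a little off and sometimes report something else, mostly with a low value. They report only what shows in the picture. A call takes as long as a camera call. They do not tell look-alikes from the thing itself.
- env.boxes_of(camera, target): "extent" ([left, top, width, height] in pixels, round what is visible of it).
- env.silhouettes(camera, target): "region" (384x512 bool, what is visible of it) and "extent" ([left, top, width, height] in pixels, round what is visible of it).
The state is a dict: "t": time; "joint_positions": joint angles; "qd": joint speeds; "tau": joint torques, N m; "eef_pos": TCP position; "tool_rot": TCP orientation; "wrist_force": force on the tool from outside, world axes, zero at the start; "wrist_torque": the same for the moment, N m; "gripper_width": opening from 0.0 (shut) to 1.0 (fully open); "gripper_force": force on a finger pad.
Only numpy, scipy, OpenCV 4.12 (cv2) and the standard library are available. Lean on these libraries where they do the work, as an engineer would, in place of code of your own. Each camera call takes 0.05 s, during which the arm holds its last target. There are 200 camera calls.

## Working session

There is one attempt and no reset: what is moved stays moved. The work goes in short steps, each a Python script; the robot and the scene stay as the last script left them, time stands still between calls to the robot, and variables do not carry over. Pictures are saved under pics/ and viewed, at most 10 in all, crops included, and the job is handed in when it is done.

```bash
mkdir -p pics; ls
python3 - <<'E'
from plant import env
import cv2, numpy as np
for c in ("top","side"):
    im=env.read_camera(c); cv2.imwrite(f"pics/{c}0.png",im[:,:,::-1])
    i=env.camera_info(c); print(c,np.round(i["intrinsics"],1).tolist(),np.round(i["extrinsics"],4).tolist())
    for n in ("roller_tool","pot","tub","index_pin","base","saddle","crest","pointer"):
        print(n,[(round(d["conf"],2),np.round(d["extent"]).astype(int).tolist()) for d in env.boxes_of(c,n)][:5])
s=env.sense();print(s)
i=env.camera_info("wrist");print(i)
E
```

```text
pics
top [[364.4, 0.0, 251.8], [0.0, 364.4, 189.5], [0.0, 0.0, 1.0]] [[-0.022, -0.9998, 0.0036, -0.0384], [-0.9876, 0.0212, -0.1553, 0.5314], [0.1552, -0.0069, -0.9879, 0.9542], [0.0, 0.0, 0.0, 1.0]]
roller_tool [(0.91, [396, 237, 31, 12]), (0.9, [369, 221, 23, 16]), (0.7, [370, 259, 31, 15]), (0.56, [391, 206, 31, 17]), (0.28, [78, 204, 47, 29])]
pot [(0.6, [357, 218, 25, 26])]
tub [(0.79, [81, 201, 42, 30])]
index_pin [(0.49, [229, 120, 9, 12])]
base [(0.58, [168, 114, 161, 110]), (0.32, [367, 222, 23, 14])]
saddle [(0.77, [222, 139, 55, 70])]
crest [(0.74, [222, 167, 51, 41])]
pointer [(0.92, [224, 131, 55, 78])]
side [[402.8, 0.0, 251.5], [0.0, 402.8, 189.2], [0.0, 0.0, 1.0]] [[-0.9974, -0.0682, 0.0228, 0.5247], [-0.0583, 0.5802, -0.8124, 0.1359], [0.0422, -0.8116, -0.5827, 1.0737], [0.0, 0.0, 0.0, 1.0]]
roller_tool [(0.86, [272, 114, 14, 36]), (0.83, [287, 123, 16, 33]), (0.77, [313, 129, 13, 29]), (0.56, [296, 114, 12, 30]), (0.41, [232, 175, 38, 35])]
pot [(0.73, [281, 143, 24, 26])]
tub [(0.89, [255, 302, 41, 61])]
index_pin []
base [(0.94, [152, 159, 136, 122])]
saddle [(0.6
[... 595 characters left out ...]
orce': array([0.52768701, 0.53845853, 0.93864013]), 'wrist_torque': array([-0.0004023 , -0.04081916, -0.00707309]), 'gripper_force': 0.0, 'gripper_width': 0.9982975341423233}
{'intrinsics': array([[297.31863964,   0.        , 256.27023546],
       [  0.        , 297.31863964, 191.4193073 ],
       [  0.        ,   0.        ,   1.        ]]), 'T_tool_cam': array([[-6.43822282e-04, -9.49424207e-01, -3.13995639e-01,
         8.20382474e-02],
       [ 9.99999586e-01, -4.09466165e-04, -8.12319964e-04,
        -2.86351537e-04],
       [ 6.42665647e-04, -3.13996032e-01,  9.49424077e-01,
        -1.63887844e-01],
       [ 0.00000000e+00,  0.00000000e+00,  0.00000000e+00,
         1.00000000e+00]])}
```

Run:
```python
import cv2, numpy as np
t=cv2.imread("pics/top0.png");s=cv2.imread("pics/side0.png")
a=cv2.resize(t[100:280,60:460],(800,360),interpolation=cv2.INTER_CUBIC)
cv2.imwrite("pics/a.png",a)
b=cv2.resize(s[95:295,140:340],(590,590),interpolation=cv2.INTER_CUBIC)
cv2.imwrite("pics/b.png",b)
```

```text
(no output)
```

View pics/a.png

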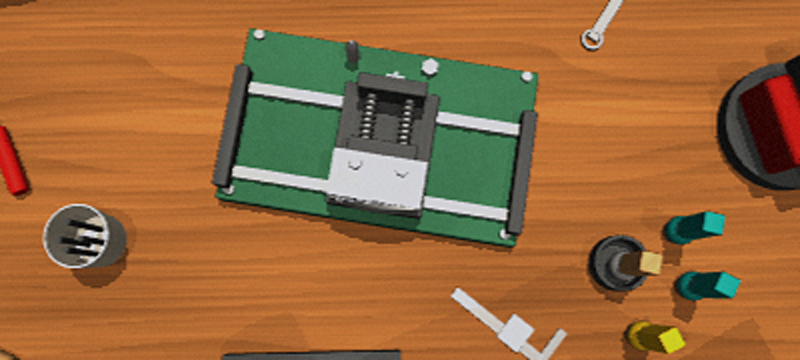

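View pics/b.png

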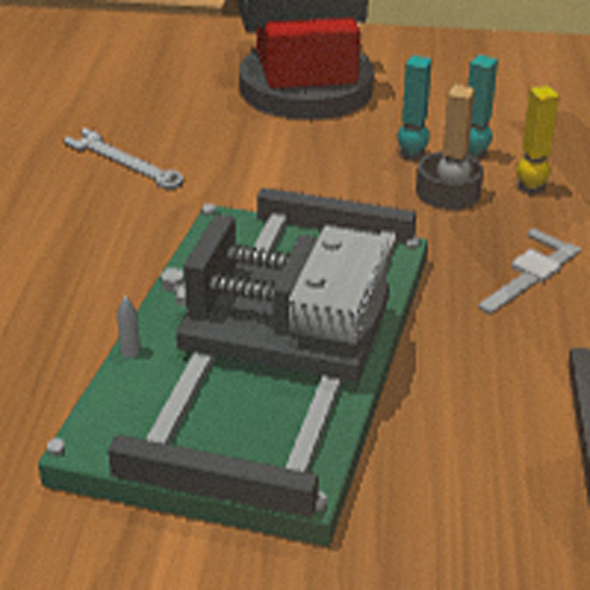

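```bash
cat > h.py <<'E'
import numpy as np, cv2, json
from scipy.optimize import least_squares
from plant import env
K={c:(np.array(env.camera_info(c)["intrinsics"]),np.array(env.camera_info(c)["extrinsics"])) for c in ("top","side")}
def proj(c,P):
    k,E=K[c]; P=np.atleast_2d(P); q=(P@E[:3,:3].T+E[:3,3])@k.T
    return q[:,:2]/q[:,2:]
def unproj(c,uv,z):
    k,E=K[c]; d=E[:3,:3].T@np.linalg.solve(k,[*uv,1]); o=-E[:3,:3].T@E[:3,3]
    return o+d*(z-o[2])/d[2]
def b2w(b,P):
    P=np.atleast_2d(P).astype(float); x,y,a=b; c,s=np.cos(a),np.sin(a)
    return np.c_[x+c*P[:,0]-s*P[:,1], y+s*P[:,0]+c*P[:,1], P[:,2]]
E
python3 - <<'E'
from h import *
T=[((185,115),(.15,.21)),((329,136),(.15,-.21)),((169,197),(-.1,.21))]
S=[]
bp=lambda p:(140+p[0]/2.95,95+p[1]/2.95)
S=[((42,465),(.15,.21)),((332,520),(-.1,.21)),((427,240),(-.1,-.21))]
def res(b):
    r=[]
    for c,L,f in(("top",T,lambda p:p),("side",S,bp)):
        for p,q in L: r+=list(proj(c,b2w(b,[[*q,.03]]))[0]-f(p))
    return r
o=least_squares(res,[.5,0,0]);b=o.x;print(b,np.round(o.fun,1))
for c,e in(("top",(370,231)),("side",(293,150))):
    print(c,"pot rim",unproj(c,e,.036))
print("tool top: top",unproj("top",(385,231.5),.132),"side",unproj("side",(140+460/2.95,95+90/2.95),.132))
print("tub",unproj("top",(99,219),.085))
def draw(c,im,x0,y0,x1,y1,f):
    I=cv2.resize(im[y0:y1,x0:x1],None,fx=f,fy=f,interpolation=cv2.INTER_CUBIC)
    def ln(P,col):
        p=((proj(c,b2w(b,P))-[x0,y0]+.5)*f).astype(int); cv2.polylines(I,[p.reshape(-1,1,2)],True,col,1)
    ln([[-.1,-.21,.03],[-.1,.21,.03],[.15,.21,.03],[.15,-.21,.03]],(0,0,255))
    for y in(-.055,.055): ln([[.13,y,.03],[.13,y,.03+(.062 if y>0 else .012)]],(0,255,255))
    return I
t=cv2.imread("pics/top0.png");s=cv2.imread("pics/side0.png")
A=draw("top",t,162,108,337,232,4.5); cv2.imwrite("pics/c.png",A)
B=draw("side",s,150,155,290,285,3); C=cv2.resize(t[200:280,350:430],(400,400),interpolation=cv2.INTER_CUBIC);D=cv2.resize(s[108:178,265:335],(400,400),interpolation=cv2.INTER_CUBIC)
M=np.zeros((400,800,3),np.uint8);M[:,:400]=C;M[:,400:]=D
cv2.imwrite("pics/d.png",M)
json.dump(list(b),open("b.json","w"))
E
```

```text
[ 0.57162416 -0.04046377 -0.17836064] [-1.3 -1.6  0.6 -0.3 -2.   2.2 -1.3 -2.1  0.6 -0.3  0.7 -2.2]
top pot rim [ 0.41103021 -0.36690335  0.036     ]
side pot rim [ 0.41071177 -0.37258939  0.036     ]
tool top: top [ 0.40560921 -0.3720379   0.132     ] side [ 0.40923429 -0.36526495  0.132     ]
tub [0.4552559  0.34559372 0.085     ]
```

View pics/c.png

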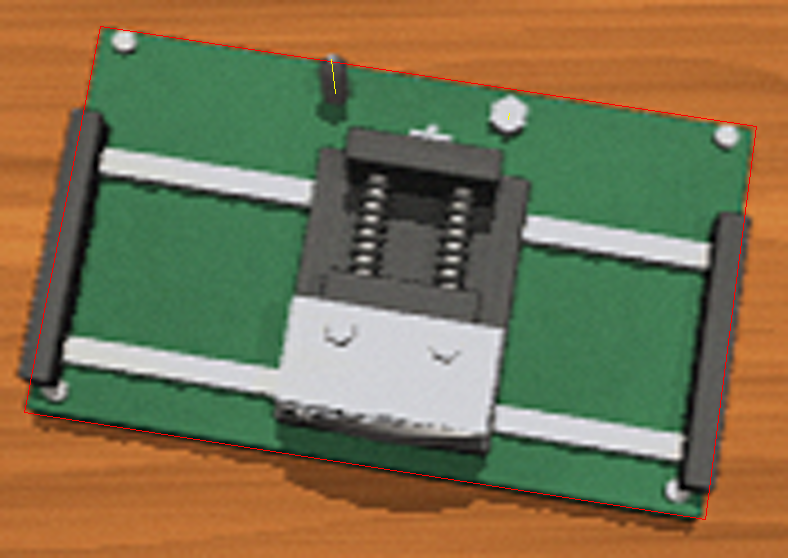

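View pics/d.png

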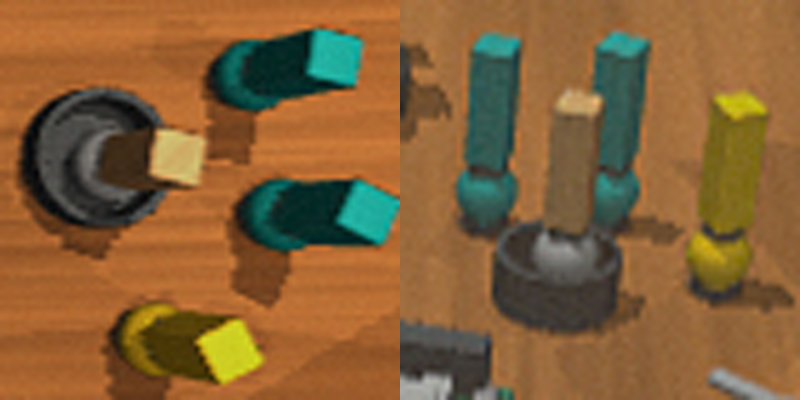

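```bash
cat >> h.py <<'E'
def quat(psi):  # tool down, tool-x at world angle psi (tool-y at psi-90deg)
    return np.array([0,np.cos(psi/2),np.sin(psi/2),0])
def wproj_inv(uv,z,pos,psi):
    i=env.camera_info("wrist");k=i["intrinsics"];T=i["T_tool_cam"]
    d=np.array([(uv[0]-k[0,2])/k[0,0],(uv[1]-k[1,2])/k[1,1]]);r=np.hypot(*d)
    ray=np.array([*(np.sin(r)*d/max(r,1e-9)),np.cos(r)])
    R=np.array([[np.cos(psi),np.sin(psi),0],[np.sin(psi),-np.cos(psi),0],[0,0,-1]])
    o=np.array(pos)+R@T[:3,3];ray=R@T[:3,:3]@ray
    return o+ray*(z-o[2])/ray[2]
E
python3 - <<'E'
from h import *
for psi in(np.pi/2,-np.pi/2):
    for p in((.407,-.370,.25),(.407,-.37,.077)): print(psi,np.round(env.inverse_kinematics(p,quat(psi)),2))
    print(np.round(env.inverse_kinematics((.46,-.02,.15),quat(psi-.178)),2),np.round(env.inverse_kinematics((.45,.09,.15),quat(psi-.178)),2))
psi=np.pi/2
env.move_ptp((.407,-.370,.25),quat(psi))
s=env.sense();print(s["t"],s["eef_pos"],s["tool_rot"])
im=env.read_camera("wrist");cv2.imwrite("pics/w1.png",im[:,:,::-1])
for n in("roller_tool","pot"):
    for d in env.silhouettes("wrist",n):
        e=d["extent"];print(n,round(d["conf"],2),np.round(e))
t0=env.sense()["t"];W=[]
for i in range(6):
    env.move_linear(s["eef_pos"]+[0,0.004*(i%2==0),0],v=0.03);q=env.sense();W.append(q["wrist_force"]);print(round(q["t"]-t0,3),q["eef_pos"]-s["eef_pos"])
    env.sleep(.02)
for i in range(10): env.sleep(.02);W.append(env.sense()["wrist_force"])
print(np.round(W,2))
# 
print(env.sense()["t"])
E
```

```text
1.5707963267948966 [-0.74  0.29  0.01  1.29  0.    0.83]
1.5707963267948966 [-0.74  0.39 -0.31  0.87  0.    0.83]
[-0.04  0.19 -0.4   0.99  0.    1.71] [ 0.2   0.18 -0.4   0.99  0.    1.95]
-1.5707963267948966 [-0.74  0.29  0.01  1.29  0.   -2.31]
-1.5707963267948966 [-0.74  0.39 -0.31  0.87  0.   -2.31]
[-0.04  0.19 -0.4   0.99  0.   -1.44] [ 0.2   0.18 -0.4   0.99  0.   -1.2 ]
1.7333 [ 0.40646691 -0.37017328  0.24976327] [-2.44836329e-04  7.07630697e-01  7.06582314e-01 -4.12695719e-04]
roller_tool 0.68 [244. 146.  32.  49.]
roller_tool 0.61 [220. 208.  32.  64.]
roller_tool 0.59 [156. 158.  49.  51.]
pot 0.71 [236. 128.  53.  56.]
0.275 [-5.78032040e-04  3.84670441e-03 -2.42739577e-05]
0.575 [ 4.97304775e-05 -3.04482148e-04 -5.22322689e-05]
0.875 [2.23201285e-05 4.30642221e-03 2.13145138e-05]
1.175 [ 3.39327157e-05 -2.36313875e-04 -3.60084073e-05]
1.475 [-3.55953206e-05  4.28064723e-03  3.93351512e-05]
1.775 [ 4.05175476e-05 -2.71923876e-04 -3.74860289e-05]
[[-0.04 -0.12  0.24]
 [-0.54 -0.5   0.92]
 [ 0.72  0.   -0.02]
 [ 0.36  0.06 -0.21]
 [ 0.29 -0.14 -1.01]
 [-0.92 -0.81  0.39]
 [-0.14 -0.28 -0.8 ]
 [-0.36 -0.1   0.03]
 [ 0.26 -0.32  0.09]
 [ 0.14 -0.14 -0.42]
 [ 0.21  0.51 -0.23]
 [ 0.11  0.59 -0.33]
 [-0.51  1.39 -0.21]
 [ 0.48  0.32  1.1 ]
 [-0.19  0.59 -0.2 ]
 [ 0.67 -0.24 -1.21]]
3.8417
```

View pics/w1.png

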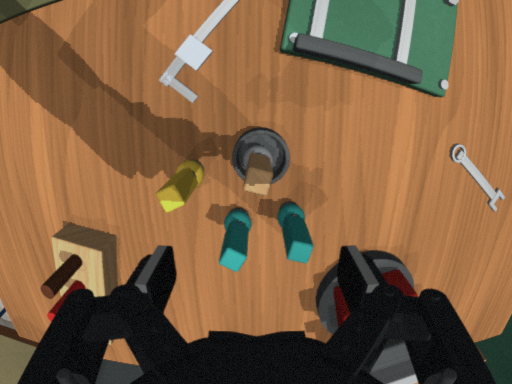

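Run:
```python
from h import *
pos=[0.40646691,-0.37017328,0.24976327];psi=np.pi/2
im=cv2.imread("pics/w1.png")
cv2.imwrite("pics/e.png",cv2.resize(im[120:205,225:295],None,fx=7,fy=7,interpolation=cv2.INTER_CUBIC))
print(wproj_inv((260.5,156),.036,pos,psi),wproj_inv((258,184),.132,pos,psi))
for uv in((258,184),): print(uv)
print("top: tool",unproj("top",(385.1,231.1),.132),"pot",unproj("top",(368.9,230.9),.036))
print("side: tool",unproj("side",(296,125.7),.132),"pot",unproj("side",(292,151.8),.036))
```

```text
[ 0.41279415 -0.36501232  0.036     ] [ 0.40914103 -0.37386235  0.132     ]
(258, 184)
top: tool [ 0.40657336 -0.37235883  0.132     ] pot [ 0.41136374 -0.36394629  0.036     ]
side: tool [ 0.4090431  -0.36390933  0.132     ] pot [ 0.41427967 -0.36005995  0.036     ]
```

View pics/e.png

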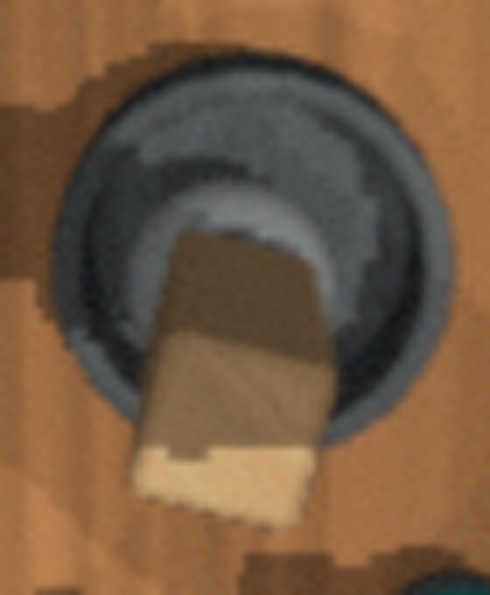

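Run:
```python
from h import *
pos=[0.40646691,-0.37017328,0.24976327];psi=np.pi/2
p=wproj_inv((257.8,180.6),.132,pos,psi);print(p)
p=(p+unproj("top",(385.1,231.1),.132)*.5)/1.5; p[:2]=np.round(p[:2],4);print(p)
g=np.pi/2-.19
env.move_ptp((p[0],p[1],.16),quat(g))
env.move_linear((p[0],p[1],.076),v=.12)
s=env.sense();print(s["eef_pos"],s["wrist_force"])
env.set_gripper(0.0)
env.sleep(.1)
s=env.sense();print(s["t"],s["eef_pos"],s["wrist_force"],s["gripper_width"],s["gripper_force"])
env.move_linear((p[0],p[1],.22),v=.15)
im=env.read_camera("wrist");cv2.imwrite("pics/w2.png",im[:,:,::-1])
s=env.sense();print(s["t"],s["eef_pos"],np.mean([env.sense()["wrist_force"] for _ in range(20)],0),s["gripper_width"])
im=env.read_camera("side");cv2.imwrite("pics/s2.png",im[:,:,::-1])
a=cv2.imread("pics/w2.png");b=cv2.imread("pics/s2.png")[40:240,180:380]
M=np.zeros((384,800,3),np.uint8);M[:,:400]=cv2.resize(a[:,56:456],(400,384));M[:,400:]=cv2.resize(b,(400,384));cv2.imwrite("pics/f.png",M)
```

```text
[ 0.40894009 -0.37035956  0.132     ]
[ 0.4082 -0.371   0.132 ]
[ 0.40901447 -0.37177168  0.07715837] [-0.50206703  0.51596104  0.3677343 ]
5.8167 [ 0.40849365 -0.37127902  0.07644639] [-0.86768981  0.2137815   3.00312434] 0.29336190942635215 58.9617919921875
6.975 [ 0.40745907 -0.37032328  0.21857298] [-0.24176411 -0.30300104 -3.06331068] 0.29520659638466934
```

View pics/f.png

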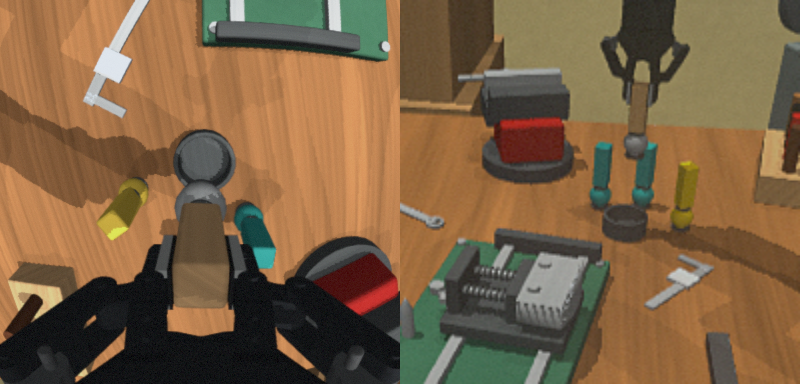

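Run:
```python
from h import *
cp=lambda p:np.array([(p[0])/4.5+162-.5,(p[1])/4.5+108-.5])
T=[((100,27),(.15,.21,.03)),((755,126),(.15,-.21,.03)),((25,410),(-.1,.21,.03)),((703,517),(-.1,-.21,.03)),
   ((334,57),(.13,.055,.092)),((508,113),(.13,-.055,.042))]
P=[((320,150),(.085,.065,.064)),((527,180),(.085,-.065,.064)),((432,126),(.109,0,.057)),
   ((294,297),(-.09+0.065,.06,.118))]
def res(v,full=False):
    b=v[:3];r=[]
    for p,q in T: r+=list(proj("top",b2w(b,[q]))[0]-cp(p))
    for p,q in P[:3]: r+=list(proj("top",b2w(b,[(q[0],q[1]+v[3],q[2])]))[0]-cp(p))
    return r
o=least_squares(res,[.57,-.04,-.178,0],loss="soft_l1",f_scale=.7);print(o.x,np.round(o.fun,1).reshape(-1,2).tolist())
# side view: pin tip, bolts
sp=lambda p:np.array([140+p[0]/2.95-.5,95+p[1]/2.95-.5])
S=[((42,465),(.15,.21,.03)),((332,520),(-.1,.21,.03)),((427,240),(-.1,-.21,.03)),((127,297),(.13,.055,.092))]
for p,q in S: print(np.round(proj("side",b2w(o.x[:3],[q]))[0]-sp(p),1))
np.save("v.npy",o.x)
```

```text
[ 0.57219966 -0.03995574 -0.1793678  -0.00884475] [[-0.1, -0.3], [0.2, 0.1], [-0.3, 0.3], [0.4, 0.5], [-0.6, 0.4], [0.2, 0.0], [-0.2, -1.2], [0.9, -0.6], [-0.2, 0.2]]
[-1.2 -1.5]
[0.7 0.4]
[ 1.1 -1.6]
[ 0.1 -0.5]
```

```bash
cat >> h.py <<'E'
try: V=np.load("v.npy"); B=V[:3]
except Exception: pass
XS=np.arange(.02,.05,.001); YS=np.arange(-.19,.19,.0005)
def track(im):
    """saddle position from the plate's two edges in a top picture (RGB); returns s, width"""
    g=np.stack(np.meshgrid(XS,YS,indexing="ij"),-1)
    P=np.c_[g.reshape(-1,2),np.full(g[...,0].size,.064)]
    uv=proj("top",b2w(B,P)).astype(np.float32).reshape(len(XS),len(YS),2)
    r=cv2.remap(im.astype(np.float32),uv[...,0],uv[...,1],cv2.INTER_LINEAR)
    gn=np.median((r[...,1]-.5*(r[...,0]+r[...,2]))/(r.sum(-1)+20),0)
    gn=np.convolve(gn,np.ones(7)/7,"same")
    h=.5*(np.percentile(gn[20:-20],80)+np.percentile(gn[20:-20],15))
    ab=gn>h; best=None
    ed=np.flatnonzero(np.diff(ab.astype(int)))
    y=[(YS[i]+.0005*(h-gn[i])/(gn[i+1]-gn[i]),ab[i]) for i in ed]
    c=[(a,b) for a,u in y if u for b,w in y if not w and b>a]
    if not c: return None,0
    a,b=min(c,key=lambda e:abs(e[1]-e[0]-.13)); return .5*(a+b),b-a
class Fr:  # base-frame helpers
    c,s=np.cos(V[2]),np.sin(V[2])
def w2b(p): d=np.array(p[:2])-B[:2]; return np.array([Fr.c*d[0]+Fr.s*d[1],-Fr.s*d[0]+Fr.c*d[1]])
def bvec(f): return np.array([Fr.c*f[0]+Fr.s*f[1],-Fr.s*f[0]+Fr.c*f[1]])
TZ=.146; G=quat(np.pi/2+V[2])
def go(xb,yb,v,z=TZ): return env.move_linear(b2w(B,[[xb,yb,z]])[0],v=v)
E
python3 - <<'E'
from h import *
print(track(cv2.imread("pics/top0.png")[:,:,::-1]))
r0=-.09-.02
p=b2w(B,[[r0-.05,-.009,.22]])[0]
env.move_ptp(p,G)
go(r0-.03,-.009,.2)
im=env.read_camera("top");cv2.imwrite("pics/top1.png",im[:,:,::-1])
print(track(im),w2b(env.sense()["eef_pos"]),env.sense()["t"])
F=[bvec(env.sense()["wrist_force"]) for _ in range(20)];print(np.mean(F,0),np.std(F,0),env.sense()["t"])
t=env.sense()["t"];go(r0-.029,-.009,.05);print(env.sense()["t"]-t)
s=env.sense();print(s["joint_positions"],w2b(s["eef_pos"]),s["eef_pos"])
t=env.sense()["t"];
q=env.inverse_kinematics(b2w(B,[[r0-.028,-.009,TZ]])[0],G);env.goto_joints(q);print(env.sense()["t"]-t)
cv2.imwrite("pics/g.png",cv2.resize(im[90:290,130:400,::-1],None,fx=2.9,fy=2.9,interpolation=cv2.INTER_CUBIC))
E
```

```text
(np.float64(-0.009446965223004956), np.float64(0.12916706701958197))
(np.float64(-0.008784910144208343), np.float64(0.1308059218704367)) [-0.13930745 -0.00943188] 8.925
[0.36437667 0.67852821] [1.11022302e-16 2.22044605e-16] 8.925
0.25
[-5.53211860e-02  1.45455298e-01 -4.58131444e-01  9.64918127e-01
 -3.24929894e-05  1.69484142e+00] [-0.1381655 -0.0089187] [ 0.43465962 -0.02408159  0.14708506]
0.25
```

View pics/g.png

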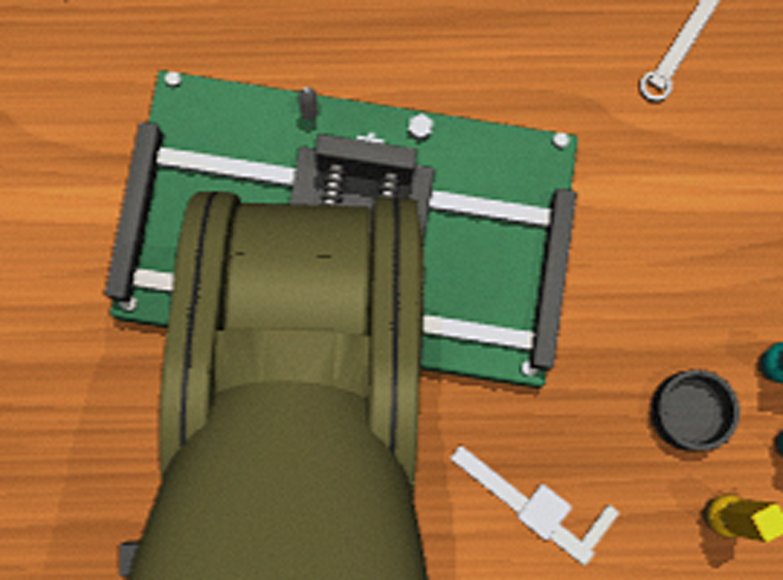

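```bash
cat >> h.py <<'E'
from scipy.spatial.transform import Rotation as Ro
WI=env.camera_info("wrist")
def wproj(P,s):
    q=s["tool_rot"];R=Ro.from_quat([q[1],q[2],q[3],q[0]]).as_matrix()
    k,T=WI["intrinsics"],WI["T_tool_cam"]
    pc=((np.atleast_2d(P)-s["eef_pos"])@R-T[:3,3])@T[:3,:3]
    rr=np.hypot(pc[:,0],pc[:,1]);th=np.arctan2(rr,pc[:,2])
    return np.c_[k[0,2]+k[0,0]*th*pc[:,0]/rr,k[1,2]+k[1,1]*th*pc[:,1]/rr]
YW=np.arange(-.02,.2,.0005)
def wtrack(im,s,xs=np.arange(.015,.05,.001),z=.064):
    g=np.stack(np.meshgrid(xs,YW,indexing="ij"),-1)
    P=np.c_[g.reshape(-1,2),np.full(g[...,0].size,z)]
    uv=wproj(b2w(B,P),s).astype(np.float32).reshape(len(xs),len(YW),2)
    r=cv2.remap(im.astype(np.float32),uv[...,0],uv[...,1],cv2.INTER_LINEAR)
    gn=np.median((r[...,1]-.5*(r[...,0]+r[...,2]))/(r.sum(-1)+20),0)
    gn=np.convolve(gn,np.ones(5)/5,"same")
    ok=(uv[...,1]>2).mean(0)>.9
    best=None;n=24
    for i in range(n,len(YW)-n):
        if ok[i+n-1]:
            d=gn[i+2:i+n].mean()-gn[i-n:i-2].mean()
            if best is None or d>best[0]: best=(d,i)
    d,i=best;lo,hi=gn[i-n:i-5].mean(),gn[i+5:i+n].mean();h=(lo+hi)/2
    seg=gn[i-n:i+n];j=np.flatnonzero((seg[:-1]<=h)&(seg[1:]>h));j=j[np.argmin(abs(j-n))]
    return YW[i-n]+.0005*(j+(h-seg[j])/(seg[j+1]-seg[j]))-.065,d
E
python3 - <<'E'
from h import *
go(-.116,-.009,.1);env.sleep(.1)
s=env.sense();im=env.read_camera("wrist");np.save("s3.npy",s,allow_pickle=True);cv2.imwrite("pics/w3.png",im[:,:,::-1])
print(wtrack(im,s),w2b(s["eef_pos"]),s["eef_pos"][2],s["t"])
I=cv2.resize(im[:,:,::-1],None,fx=1.5,fy=1.5)
for q in([.13,.055,.03],[.13,.055,.092],[.13,-.055,.042],[.15,.21,.03],[.085,.065+V[3],.064],[.02,.065+V[3],.064],[-.09,V[3],.118],[.109,V[3],.057]):
    u=wproj(b2w(B,[q]),s)[0];print(q,np.round(u,1));cv2.circle(I,tuple(((u+.5)*1.5).astype(int)),4,(255,0,255),1)
cv2.imwrite("pics/i.png",I)
E
```

```text
(np.float64(-0.006582049791959282), np.float64(0.08410262789746577)) [-0.11692081 -0.00904712] 0.14571831645912525 9.8917
[0.13, 0.055, 0.03] [473.1 129.1]
[0.13, 0.055, 0.092] [509.9 138.5]
[0.13, -0.055, 0.042] [463.2 222.8]
[0.15, 0.21, 0.03] [485.9   3.4]
[0.085, np.float64(0.05615525422825478), 0.064] [462.2 128.7]
[0.02, np.float64(0.05615525422825478), 0.064] [408.2 123. ]
[-0.09, np.float64(-0.008844745771745228), 0.118] [293.4 216.1]
[0.109, np.float64(-0.008844745771745228), 0.057] [465.9 189.8]
```

View pics/i.png

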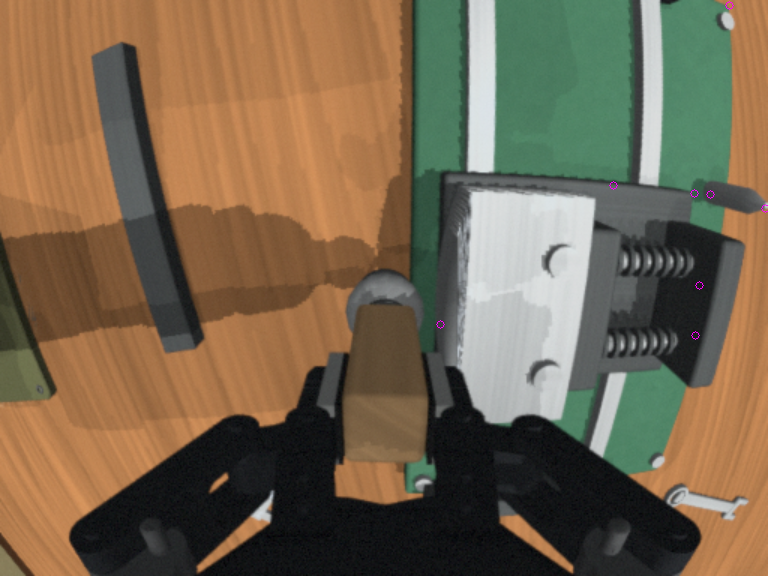

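```bash
cat > ctl.py <<'E'
import numpy as np, pickle
from scipy.linalg import solve_discrete_are, expm
M,D,L,KS=7.,4.,.2,250.; T1,T=.12,.30   # input delay inside a step, step length
def AB(N,dt):
    k=N/L;S=np.zeros((3,3));S[0,1]=1;S[1]=[k/M,-D/M,-k/M]
    return expm(S*dt)                   # [s,v,y] with y = yr-beta held
def gain(N):
    A1,A2=AB(N,T1),AB(N,T-T1)
    P=np.diag([1,1,0.]);q=np.array([[0,0,1.]])
    A=P@A2@P@A1+0*A1; A=A2[:2,:2]@A1[:2,:]; F=np.zeros((3,3));F[:2]=A
    G=np.zeros((3,1));G[:2,0]=A2[:2,2];G[2,0]=1
    Q=np.diag([1,.6,.02]);Q[0,0]+=.02;Q[0,2]=Q[2,0]=-.02
    R=np.array([[.05]])
    X=solve_discrete_are(F,G,Q,R);return np.linalg.solve(R+G.T@X@G,G.T@X@F)[0]
class Ctl:
    def __init__(c,s0,yr):
        c.x=np.array([s0,0,0.]);c.P=np.diag([1e-3,1e-4,3e-3])**2;c.yr=yr;c.h=[]
    def predict(c,y0,y1,N0,N1,T=T):
        n=15;dt=T/n
        for i in range(n):
            f=np.clip(((i+.5)*dt-.05)/.13,0,1);y=y0+f*(y1-y0);k=(N0+f*(N1-N0))/L
            F=np.eye(3)+dt*np.array([[0,1,0],[k/M,-D/M,k/M],[0,0,0]])
            c.x=F@c.x-dt*np.array([0,k/M*y,0])
            c.P=F@c.P@F.T+np.diag([1e-10,(.012*dt)**2/dt*.3,(.0015)**2*dt])
    def update(c,z,r=5e-4):
        H=np.array([1,0,0.]);S=H@c.P@H+r*r;K=c.P@H/S;c.x=c.x+K*(z-c.x[0]);c.P=c.P-np.outer(K,H@c.P)
    def command(c,ref,vref,aref,N):
        s,v,b=c.x;Nn=max(N,3.)
        ff=-(M*aref+D*vref)*L/Nn
        g=gain(Nn)@np.array([s-ref,v-vref,c.yr-b-ref-ff])
        y=ref+ff-g+b
        y=np.clip(y,s-.03,s+.03);c.yr=float(y);return c.yr
def minjerk(s0,s1,Tt,t):
    u=np.clip(t/Tt,0,1);d=s1-s0
    return s0+d*(10*u**3-15*u**4+6*u**5),d/Tt*(30*u**2-60*u**3+30*u**4),d/Tt**2*(60*u-180*u**2+120*u**3)
if __name__=="__main__":
    print(gain(7))
    for m in(5.25,7,8.75):
      for st in(-.2,.2):
        rng=np.random.default_rng(1);s,v=-.0066,0.;c=Ctl(s,s-.004);y0=y1=s-.004;N0=N1=0;log=[]
        for k in range(80):
            c.update(s+rng.normal(0,.0005))
            N1=min(7,.4+1.2*k)
            y1=c.command(*minjerk(-.0066,.0572,9,k*T-.9),N1)
            for i in range(300):
                f=np.clip((i*.001-.05)/.13,0,1);y=y0+f*(y1-y0)+.002;N=N0+f*(N1-N0)
                F=N*(s-y)/L-D*v+st*N/7;
                F=F-.05*np.sign(v) if abs(v)>1e-4 else (0 if abs(F)<.05 else F)
                v+=F/m*.001;s+=v*.001
            c.predict(y0,y1,N0,N1);y0,N0=y1,N1;log.append((s,v,y1))
        l=np.array(log);print(m,st,"end err mm",1e3*(l[-1,0]-.0572),"hold range",1e3*np.ptp(l[45:,0]),"over",1e3*(l[:,0].max()-.0572),"vmax",abs(l[:,1]).max(),"u max",np.abs(l[:,2]-l[:,0]).max(),1e3*np.round(l[::8,0],4))
E
python3 ctl.py
```

```text
[-2.63428405 -1.18417658  0.64666313]
5.25 -0.2 end err mm -0.790309525290328 hold range 4.87206477466575 over 4.792307062863537 vmax 0.026697707790254713 u max 0.026299691432772457 [ -6.6 -11.1  20.2  51.3  62.   57.7  57.   57.9  57.5  59.3]
5.25 0.2 end err mm -0.7899576692895551 hold range 4.877339648084956 over 4.787318327672055 vmax 0.026458319779188475 u max 0.02342555856232747 [-6.6 -1.3 22.5 51.5 62.  57.7 57.  57.8 57.5 59.3]
7 -0.2 end err mm -0.0085515905137723 hold range 2.8492889775036043 over 3.2857425795930277 vmax 0.0198285068889636 u max 0.027389189660464837 [ -6.6 -11.3  21.1  51.5  60.5  58.2  57.3  58.2  58.   57.3]
7 0.2 end err mm -0.008551770605248754 hold range 2.8494607100198746 over 3.316519340635371 vmax 0.019599903212590423 u max 0.020685981381585943 [-6.6 -0.8 23.4 51.8 60.5 58.1 57.3 58.2 58.  57.3]
8.75 -0.2 end err mm 0.5065176792148005 hold range 1.8769316376249372 over 2.746041632112263 vmax 0.01871258745331612 u max 0.028002696167037003 [ -6.6 -11.2  21.8  51.8  59.9  58.3  57.4  57.9  57.8  56.7]
8.75 0.2 end err mm 0.5065485604497031 hold range 1.880139233618905 over 2.8215789656183197 vmax 0.015794970550666452 u max 0.024379134845454377 [-6.6 -0.8 23.9 52.1 60.  58.3 57.4 57.9 57.8 56.7]
```

```bash
cat > run.py <<'E'
from h import *; from ctl import *
import sys
XW=np.arange(-.01,.032,.001)
class Job: pass
def look():
    s=env.sense();im=env.read_camera("wrist");z,d=wtrack(im,s,XW);return z,d,s,im
def step(j,ref,N):
    """one control step: look, estimate, move roller to (force N, y from the controller)"""
    z,d,s,im=look();c=j.c;acc=d>.04 and abs(z-c.x[0])<.010
    if acc: c.update(z)
    y0=c.yr;y1=c.command(*ref,N)
    sa=(y1-c.x[2]*0-c.x[0])/L
    xr=.09+N/KS-L*np.cos(np.arcsin(np.clip(sa,-.2,.2)))+j.e
    p0=w2b(s["eef_pos"]);dist=np.hypot(xr-p0[0],y1-p0[1])
    go(xr,y1,float(np.clip(dist/.1,.01,.15)))
    q=env.sense();f=bvec(q["wrist_force"][:2])-j.f0;dt=q["t"]-s["t"]
    c.predict(y0,y1,j.N,N,dt);j.N=N
    if N>1.5:
        j.nf+=1;j.e+=float(np.clip(j.ge*(N+f[0])/KS,-.003,.003))   # f[0] negative: push on the tool
        j.ff=.8*j.ff+.2*(-f[0])
    j.log.append((q["t"],z,*c.x,y1,-f[0],f[1],N,j.e))
    print("t%.2f z%.1f s%.1f v%.1f b%.1f u%.1f Fx%.1f f%.1f N%.1f e%.1f%s"%(q["t"],z*1e3,c.x[0]*1e3,c.x[1]*1e3,c.x[2]*1e3,(y1-c.x[0])*1e3,-f[0],j.ff,N,j.e*1e3,"" if acc else " REJ %.2f"%d))
    return q
E
python3 - <<'E'
from run import *
s=np.load("s3.npy",allow_pickle=True).item();im=cv2.imread("pics/w3.png")[:,:,::-1]
print(wtrack(im,s,XW),wtrack(im,s,XW-.02))
j=Job();j.N=0;j.e=0.;j.ge=.3;j.nf=0;j.ff=0;j.log=[]
F=[]
for i in range(8): env.sleep(.02);F.append(bvec(env.sense()["wrist_force"][:2]))
j.f0=np.mean(F,0);print(j.f0)
z,d,s,im=look();print(z,d);j.s0=z
j.c=Ctl(z,z-.003);j.t0=s["t"]
j.target=.0572
N=0.
for k in range(14):
    N=min(7.,.5+1.2*k) if j.ff<9 else 5
    t=env.sense()["t"]-j.t0
    step(j,minjerk(j.s0,j.target,9,t-1.5),N)
    j.ge=.3 if k<9 else .12
    if abs(j.c.x[1])>.08 or j.ff>10: break
pickle.dump(j.__dict__,open("j.pkl","wb"))
E
```

```text
(np.float64(-0.006731377179442957), np.float64(0.11597608030689034)) (np.float64(-0.006662324860704304), np.float64(0.11553162318993022))
[ 9.56337895e-05 -8.42195696e-02]
-0.006758963356989833 0.11549533062868497
t10.43 z-6.8 s-6.8 v-0.1 b0.0 u1.4 Fx-0.4 f0.0 N0.5 e0.0
t10.74 z-6.4 s-6.4 v0.3 b0.0 u1.0 Fx2.2 f0.4 N1.7 e-0.6
t11.04 z-6.3 s-6.3 v-0.2 b0.0 u0.8 Fx2.0 f0.8 N2.9 e0.5
t11.34 z-6.4 s-6.5 v-0.3 b-0.0 u-0.5 Fx4.4 f1.5 N4.1 e0.1
t11.64 z-6.3 s-6.2 v-0.4 b0.2 u1.8 Fx4.8 f2.1 N5.3 e0.7
t11.94 z-4.9 s-4.3 v-1.4 b1.5 u7.9 Fx6.7 f3.0 N6.5 e0.5
t12.24 z-2.6 s-2.4 v-2.5 b2.9 u8.2 Fx5.9 f3.6 N7.0 e1.9
t12.54 z-2.5 s-3.6 v-1.4 b2.8 u-1.3 Fx5.9 f4.1 N7.0 e3.2
t12.84 z-4.6 s-5.0 v2.2 b2.2 u-3.3 Fx6.7 f4.6 N7.0 e3.6
t13.14 z-3.8 s-1.7 v3.5 b2.9 u8.8 Fx7.6 f5.2 N7.0 e2.8
t13.44 z-0.1 s1.5 v3.0 b3.8 u6.5 Fx6.8 f5.5 N7.0 e2.9
t13.77 z-0.2 s-0.2 v7.7 b2.9 u-9.9 Fx6.5 f5.7 N7.0 e3.2
t14.07 z-3.1 s-1.4 v12.3 b1.5 u-9.6 Fx6.5 f5.9 N7.0 e3.4
t14.37 z-2.0 s2.2 v14.8 b1.3 u-0.8 Fx6.9 f6.1 N7.0 e3.5
```

```bash
sed -i 's/z,d=wtrack(im,s,XW)/z,d=wtrack(im,s,XW,ZE)/; s/^class Job/ZE=.032\nclass Job/' run.py
python3 - <<'E'
from run import *
d=pickle.load(open("j.pkl","rb"));l=np.array(d["log"])
y=np.r_[d["s0"]-.003,l[:-1,5]]
for h in(.064,.045,.032,.02,.005):
    f=(.064-h)/(.31-h);ze=(l[:,1]+.065-f*(y+.082))/(1-f)-.065
    c=Ctl(ze[0],y[0]);inn=[]
    for k in range(len(l)):
        inn.append(ze[k]-c.x[0]);c.update(ze[k]);c.predict(y[k],l[k,5],0 if k==0 else l[k-1,8],l[k,8],.3)
    print(h,np.round(ze*1e3,1),"rms",np.std(inn[2:])*1e3,c.x*1e3)
    if h==.032: np.save("x.npy",c.x)
s=np.load("s3.npy",allow_pickle=True).item();im=cv2.imread("pics/w3.png")[:,:,::-1]
print(wtrack(im,s,XW,.032))
E
```

```text
0.064 [-6.8 -6.4 -6.3 -6.4 -6.3 -4.9 -2.6 -2.5 -4.6 -3.8 -0.1 -0.2 -3.1 -2. ] rms 1.284999725365836 [ 2.19490336 14.84620975  1.43302194]
0.045 [-7.8 -7.8 -7.7 -7.8 -7.5 -6.2 -4.4 -4.4 -5.8 -4.7 -2.  -2.1 -3.9 -2.6] rms 0.8678679243379157 [ 2.57222288 18.93747306  3.1419023 ]
0.032 [-8.6 -8.8 -8.7 -8.7 -8.4 -7.2 -5.7 -5.8 -6.7 -5.4 -3.3 -3.4 -4.4 -3.1] rms 1.021293502975684 [ 2.83038887 21.73675848  4.31113623]
0.02 [-9.3 -9.6 -9.6 -9.6 -9.2 -8.  -6.8 -7.  -7.5 -6.  -4.5 -4.7 -4.9 -3.4] rms 1.4009712002284527 [ 3.06869594 24.32071426  5.39042909]
0.005 [-10.1 -10.7 -10.7 -10.7 -10.2  -9.1  -8.2  -8.5  -8.6  -6.8  -5.9  -6.2
  -5.5  -3.9] rms 1.9981730877596504 [ 3.36657977 27.55065898  6.73954517]
(np.float64(-0.008510310792941213), np.float64(0.11512371828483249))
```

Run:
```python
from run import *
d=pickle.load(open("j.pkl","rb"));l=np.array(d["log"])
print(np.round(np.c_[l[:,0],l[:,1]*1e3,l[:,5]*1e3,l[:,6],l[:,7],l[:,8]],2))
s=env.sense();im=env.read_camera("wrist");cv2.imwrite("pics/w4.png",im[:,:,::-1])
print(w2b(s["eef_pos"]),d["log"][-1][5],s["tool_rot"],s["t"])
for z in(.064,.032): print([np.round(wtrack(im,s,XW+o,z),4).tolist() for o in(-.02,0,.02)])
cv2.imwrite("pics/j.png",cv2.resize(im[60:340,200:512,::-1],None,fx=2,fy=2))
```

```text
[[ 10.42  -6.76  -5.34  -0.38   0.28   0.5 ]
 [ 10.74  -6.4   -5.31   2.19  -0.56   1.7 ]
 [ 11.04  -6.34  -5.49   2.    -0.55   2.9 ]
 [ 11.34  -6.4   -7.03   4.4    0.05   4.1 ]
 [ 11.64  -6.29  -4.39   4.82  -0.37   5.3 ]
 [ 11.94  -4.89   3.67   6.65   0.96   6.5 ]
 [ 12.24  -2.63   5.83   5.85   0.59   7.  ]
 [ 12.54  -2.47  -4.86   5.9    0.17   7.  ]
 [ 12.84  -4.56  -8.35   6.7    0.26   7.  ]
 [ 13.14  -3.79   7.11   7.63   0.15   7.  ]
 [ 13.44  -0.12   8.02   6.78  -0.75   7.  ]
 [ 13.77  -0.17 -10.12   6.45   0.31   7.  ]
 [ 14.07  -3.1  -11.09   6.55  -0.16   7.  ]
 [ 14.37  -2.03   1.42   6.85  -0.21   7.  ]]
[-0.08086622  0.00149923] 0.00142296080895331 [-0.00144797  0.76735995  0.64121346 -0.00138049] 14.3667
[[0.0018, 0.1152], [0.0017, 0.1149], [0.0018, 0.1112]]
[[-0.0002, 0.1145], [-0.0004, 0.1146], [-0.0004, 0.1141]]
```

View pics/j.png

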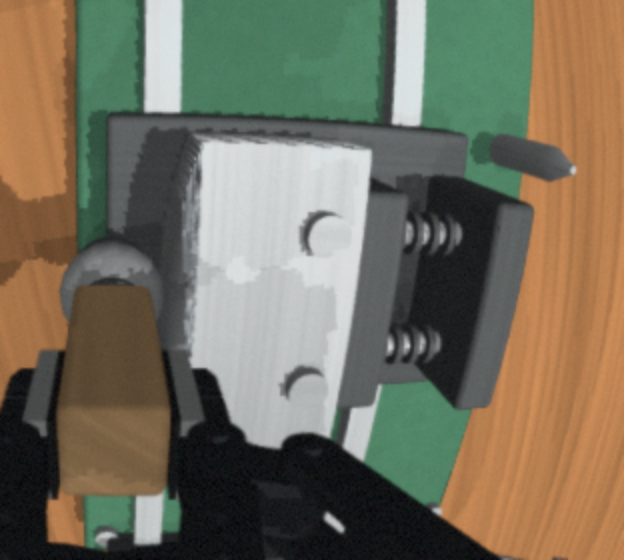

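Run:
```python
import ctl; from run import *
d=pickle.load(open("j.pkl","rb"));l=np.array(d["log"])
y=np.r_[d["s0"]-.003,l[:,5]];z=np.r_[l[:,1],.0017];t=np.r_[l[:,0],14.367]
Nn=np.r_[0,l[:,8]]
out=[]
for h in(.064,.055,.045,.038,.032,.025):
  for m in(5.25,6,7,8,9):
    ctl.M=m
    f=(.064-h)/(.31-h);ze=(z+.065-f*(y+.082))/(1-f)-.065
    c=Ctl(ze[0],y[0]);LL=0;inn=[]
    for k in range(len(z)):
        S=c.P[0,0]+25e-8;i=ze[k]-c.x[0];inn.append(i);LL+=i*i/S+np.log(S)
        c.update(ze[k])
        if k<len(l): c.predict(y[k],y[k+1],Nn[k],Nn[k+1],.3)
    out.append((LL,h,m,np.round(np.array(inn)*1e3,1).tolist(),np.round(c.x*1e3,1).tolist()))
for o in sorted(out)[:6]: print(o)
for o in out:
    if o[1]==.032 and o[2]==7: print(o)
```

```text
(np.float64(-190.6463254690716), 0.045, 9, [0.0, 0.0, 0.1, 0.1, 0.6, 1.4, 1.4, 0.2, 0.1, 1.6, 0.6, -1.4, -1.2, -0.3, -1.1], [0.5, 11.7, 2.7])
(np.float64(-190.51618821086325), 0.038, 9, [0.0, -0.1, 0.2, 0.2, 0.7, 1.4, 1.4, 0.4, 0.6, 1.6, 0.1, -1.2, -0.6, -0.6, -1.7], [0.1, 11.2, 3.0])
(np.float64(-190.3082300629041), 0.045, 8, [0.0, 0.0, 0.1, 0.2, 0.6, 1.4, 1.4, 0.4, 0.2, 1.4, 0.3, -1.3, -1.1, -0.7, -1.6], [0.6, 11.8, 2.4])
(np.float64(-189.5566860134857), 0.038, 8, [0.0, -0.1, 0.2, 0.3, 0.8, 1.4, 1.4, 0.6, 0.7, 1.4, -0.3, -1.0, -0.4, -1.0, -2.2], [0.1, 11.3, 2.7])
(np.float64(-189.4491786214158), 0.032, 9, [0.0, -0.2, 0.2, 0.3, 0.8, 1.4, 1.3, 0.6, 1.0, 1.5, -0.4, -1.0, -0.0, -0.8, -2.2], [-0.3, 10.8, 3.3])
(np.float64(-189.4157211369347), 0.055, 7, [0.0, 0.2, 0.1, 0.0, 0.4, 1.3, 1.6, 0.2, -0.3, 1.2, 0.8, -1.4, -1.9, -0.7, -1.3], [1.2, 12.6, 1.6])
(np.float64(-185.56955734684624), 0.032, 7, [0.0, -0.2, 0.2, 0.4, 0.9, 1.4, 1.4, 1.0, 1.4, 1.0, -1.2, -0.7, 0.4, -1.8, -3.3], [-0.2, 11.0, 2.7])
```

```bash
sed -i 's/^ZE=.032/ZE=.040/; s/c.update(z)/c.update(z,1e-3)/' run.py; sed -i 's/^M,D,L,KS=7./M,D,L,KS=8./' ctl.py
python3 - <<'E'
from run import *
j=Job();j.__dict__.update(pickle.load(open("j.pkl","rb")))
j.c.x=np.array([.0002,.0115,.0027]);j.c.P=np.diag([1e-3,3e-3,1.5e-3])**2
j.s0=-.0085;j.target=.0555;j.ge=.08
for k in range(40):
    t=env.sense()["t"]-j.t0
    step(j,minjerk(j.s0,j.target,9,t-1.35),7.)
    if abs(j.c.x[1])>.06 or j.ff>9.5 or j.c.x[0]>.075: print("STOP");break
    if t>12.6 and abs(j.c.x[0]-j.target)<.0015 and abs(j.c.x[1])<.003: break
pickle.dump(j.__dict__,open("j.pkl","wb"))
E
```

```text
t14.72 z0.7 s4.4 v17.2 b2.7 u-6.9 Fx6.3 f6.1 N7.0 e3.7
t15.02 z3.1 s8.8 v18.4 b2.5 u-1.4 Fx6.6 f6.2 N7.0 e3.8
t15.32 z6.7 s11.6 v19.1 b2.0 u-8.1 Fx6.0 f6.2 N7.0 e4.1
t15.62 z9.9 s15.6 v20.2 b1.4 u-5.0 Fx6.4 f6.2 N7.0 e4.3
t15.92 z14.1 s19.8 v20.2 b0.9 u-5.6 Fx7.1 f6.4 N7.0 e4.3
t16.22 z19.4 s25.5 v19.2 b0.8 u-0.3 Fx6.9 f6.5 N7.0 e4.3
t16.52 z25.7 s31.2 v16.9 b0.9 u0.3 Fx7.6 f6.7 N7.0 e4.2
t16.82 z32.1 s37.3 v14.2 b1.2 u4.1 Fx7.5 f6.9 N7.0 e4.0
t17.12 z39.0 s43.4 v10.7 b1.7 u7.1 Fx6.6 f6.8 N7.0 e4.1
t17.42 z44.9 s48.0 v7.6 b2.2 u5.7 Fx6.0 f6.7 N7.0 e4.4
t17.72 z49.6 s52.0 v5.1 b2.7 u7.6 Fx7.3 f6.8 N7.0 e4.3
t18.02 z52.5 s53.7 v3.6 b2.9 u2.6 Fx6.1 f6.7 N7.0 e4.6
t18.32 z53.0 s53.7 v3.7 b2.6 u-0.8 Fx7.3 f6.8 N7.0 e4.5
t18.62 z53.4 s54.6 v3.7 b2.5 u2.5 Fx7.1 f6.9 N7.0 e4.5
t18.92 z55.7 s57.1 v1.9 b2.9 u8.2 Fx6.5 f6.8 N7.0 e4.6
t19.22 z58.8 s59.4 v-1.0 b3.4 u9.4 Fx6.9 f6.8 N7.0 e4.7
t19.52 z60.2 s59.7 v-2.8 b3.7 u5.8 Fx7.4 f6.9 N7.0 e4.5
t19.82 z60.0 s59.1 v-3.2 b3.8 u4.6 Fx7.1 f7.0 N7.0 e4.5
t20.12 z60.9 s60.6 v-4.2 b4.4 u12.2 Fx6.3 f6.8 N7.0 e4.7
t20.42 z61.1 s59.4 v-4.9 b4.5 u3.8 Fx7.4 f6.9 N7.0 e4.6
t20.73 z56.7 s54.4 v-0.5 b3.6 u-8.6 Fx6.6 f6.9 N7.0 e4.7
t21.04 z54.2 s54.9 v1.0 b3.6 u7.5 Fx6.7 f6.8 N7.0 e4.8
t21.34 z56.9 s57.6 v-0.9 b4.2 u11.2 Fx7.1 f6.9 N7.0 e4.8
t21.64 z60.2 s60.3 v-3.7 b5.1 u13.8 Fx6.7 f6.9 N7.0 e4.9
t21.94 z60.5 s58.8 v-4.3 b5.1 u2.5 Fx6.7 f6.8 N7.0 e5.0
t22.24 z57.8 s56.5 v-2.1 b4.8 u0.9 Fx6.2 f6.7 N7.0 e5.2
t22.54 z57.7 s57.9 v-1.7 b5.2 u11.2 Fx7.6 f6.9 N7.0 e5.0
t22.84 z59.8 s59.6 v-3.5 b5.8 u11.9 Fx7.1 f6.9 N7.0 e5.0
t23.14 z59.4 s57.9 v-3.4 b5.7 u2.4 Fx7.9 f7.1 N7.0 e4.7
t23.45 z55.2 s53.6 v0.3 b4.9 u-5.8 Fx7.6 f7.2 N7.0 e4.5
t23.75 z53.4 s54.2 v1.9 b4.8 u7.9 Fx6.4 f7.0 N7.0 e4.7
```

Run:
```python
import ctl; from run import *
from scipy.optimize import minimize
d=pickle.load(open("j.pkl","rb"));l=np.array(d["log"])[14:]
t0=np.array(d["log"])[13,0]
y=np.r_[.00142,l[:,5]];z=l[:,1];t=np.r_[t0,l[:,0]]
def run(p,full=False):
    al,m,lag,ramp,qb=p;c=Ctl(.0002,0);c.x=np.array([.0002,.0115,.0027]);c.P=np.diag([2e-3,6e-3,3e-3])**2;LL=0;inn=[]
    n=15
    for k in range(len(z)):
        zz=(z[k]-al*(y[k]))/(1-al)
        S=c.P[0,0]+64e-8;i=zz-c.x[0];inn.append(i);LL+=i*i/S+np.log(S);c.update(zz,8e-4)
        dt=(t[k+1]-t[k])/n
        for q in range(n):
            f=np.clip(((q+.5)*dt-lag)/ramp,0,1);yy=y[k]+f*(y[k+1]-y[k]);kk=7/.2
            F=np.eye(3)+dt*np.array([[0,1,0],[kk/m,-4/m,kk/m],[0,0,0]])
            c.x=F@c.x-dt*np.array([0,kk/m*yy,0]);c.P=F@c.P@F.T+np.diag([1e-10,(.004**2)*dt,(qb)**2*dt])
    return (LL,np.array(inn),c.x) if full else LL
best=[]
for al in(-.2,-.1,0,.1,.2,.3):
  for m in(5.5,7,8.5):
    for lag in(.05,.12,.2,.27):
      best.append((run((al,m,lag,.12,.001)),al,m,lag))
best.sort();print(best[:6])
r=run((*best[0][1:],.12,.001),True);print(np.round(r[1]*1e3,1),r[2]*1e3)
r=run((0,8,.05,.13,.001),True);print(r[0],np.round(r[1]*1e3,1),r[2]*1e3)
```

```text
[(np.float64(-372.50467557419876), 0.1, 8.5, 0.05), (np.float64(-369.60910301064433), 0, 8.5, 0.05), (np.float64(-368.9906020769895), 0.1, 8.5, 0.12), (np.float64(-368.62643855407964), 0, 7, 0.05), (np.float64(-368.59480069161754), 0, 8.5, 0.12), (np.float64(-368.2862501648186), 0, 7, 0.12)]
[ 0.4 -1.6 -2.2  0.2 -1.4  0.3 -0.   1.5  2.1  1.9  2.7  0.9  0.3  0.3
  0.6  0.9  1.   1.3  2.5 -0.3 -1.7  1.5 -0.5  2.   0.3  1.1  1.8  0.5
 -0.4 -1.3  0.9] [55.78434011  6.65626262  5.96609107]
-369.7652349870639 [ 0.5 -2.4 -1.  -0.8 -0.8  0.2  0.6  1.3  2.1  1.8  1.9  0.8 -0.6 -0.3
  1.1  1.7  1.   0.4  1.9  0.7 -2.6 -0.5  1.9  2.7  0.5 -0.9  1.1  2.
 -0.  -2.6 -0.5] [54.38791504  2.28218998  4.85701537]
```

```bash
cat >> h.py <<'E'
def wprof(im,s,xs,ys,z):
    g=np.stack(np.meshgrid(xs,ys,indexing="ij"),-1)
    P=np.c_[g.reshape(-1,2),np.full(g[...,0].size,z)]
    uv=wproj(b2w(B,P),s).astype(np.float32).reshape(len(xs),len(ys),2)
    r=cv2.remap(im.astype(np.float32),uv[...,0],uv[...,1],cv2.INTER_LINEAR)
    return np.median((r[...,1]-.5*(r[...,0]+r[...,2]))/(r.sum(-1)+20),0),uv
def wstop(im,s,xs=np.arange(-.01,.032,.001),z=.03):
    """inner edge of the +y end stop (green->dark going +y)"""
    ys=np.arange(.15,.23,.0005);gn,uv=wprof(im,s,xs,ys,z);gn=np.convolve(gn,np.ones(5)/5,"same")
    ok=uv[...,1].min(0)>1;n=16;b=(0,0)
    for i in range(n,len(ys)-n):
        if ok[i+n-1]:
            d=gn[i-n:i-2].mean()-gn[i+2:i+n].mean()
            if d>b[0]: b=(d,i)
    if b[1]==0: return None,0
    d,i=b;h=(gn[i-n:i-4].mean()+gn[i+4:i+n].mean())/2;sg=gn[i-n:i+n]
    k=np.flatnonzero((sg[:-1]>=h)&(sg[1:]<h));k=k[np.argmin(abs(k-n))]
    return ys[i-n]+.0005*(k+(h-sg[k])/(sg[k+1]-sg[k])),d
E
python3 - <<'E'
from run import *
for k in range(4):
    s=env.sense();im=env.read_camera("wrist");cv2.imwrite(f"pics/n{k}.png",im[:,:,::-1]);np.save(f"n{k}.npy",s,allow_pickle=True)
    print(np.round([s["t"],*w2b(s["eef_pos"])*1e3,s["eef_pos"][2]*1e3,*(s["tool_rot"]*1e3)],2),[np.round(np.array(f)*1e3,2) for f in(wtrack(im,s,XW,ZE),wstop(im,s))])
# same pictures, first pose: picture-only noise
s=np.load("n0.npy",allow_pickle=True).item()
for k in range(4):
    im=cv2.imread(f"pics/n{k}.png")[:,:,::-1];print(wtrack(im,s,XW,ZE),wstop(im,s))
E
```

```text
[ 23.75 -79.7   62.42 145.27  -1.74 767.29 641.3   -1.3 ] [array([ 55.98, 114.36]), array([193.13, 113.64])]
[ 23.8  -79.73  62.16 145.27  -1.67 767.37 641.2   -1.43] [array([ 56.42, 114.82]), array([193.11, 112.73])]
[ 23.85 -79.79  62.02 145.25  -1.66 767.42 641.14  -1.52] [array([ 56.82, 114.9 ]), array([193.18, 112.16])]
[ 23.9  -79.8   61.93 145.25  -1.62 767.44 641.12  -1.57] [array([ 57.1 , 114.46]), array([193.11, 110.84])]
(np.float64(0.055983682911483146), np.float64(0.1143631435465068)) (np.float64(0.19312812532243603), np.float64(0.11364225604837495))
(np.float64(0.056720788820100204), np.float64(0.11488089091779495)) (np.float64(0.19346188659488772), np.float64(0.11249919264976467))
(np.float64(0.05728455702916645), np.float64(0.11483340495562351)) (np.float64(0.1936792550419892), np.float64(0.11196656962856652))
(np.float64(0.05768740511925678), np.float64(0.11459456261205066)) (np.float64(0.19372664530152395), np.float64(0.11111841922891995))
```

Run:
```python
from run import *
L_=np.array(pickle.load(open("j.pkl","rb"))["log"])
l=L_[14:];z=np.r_[l[:,1],.05598];y=l[:,5]   # y[k] commanded just after z[k]
yp=np.r_[L_[12:14,5],y]  # shift 2
def fit(nb,na,K=None):
    A=[];r=[]
    for k in range(1,len(y)):
        row=[z[k]-z[k-1]]
        if na>1: 
            if k<2: continue
            row.append(z[k-1]-z[k-2])
        row+=[yp[k+2-i]-z[k] for i in range(nb)]+[1e-3]
        A.append(row);r.append(z[k+1]-z[k])
    A,r=np.array(A),np.array(r);p,*_=np.linalg.lstsq(A,r,rcond=None);e=r-A@p
    C=np.linalg.inv(A.T@A)*e.var()*len(r)/(len(r)-len(p))
    print(nb,na,np.round(p,3),"se",np.round(np.sqrt(np.diag(C)),3),"rms mm",e.std()*1e3,np.round(e*1e3,1))
fit(1,1);fit(2,1);fit(3,1);fit(2,2)
import ctl
for m in(5.25,7,8.75):
    ctl.M=m
    # theoretical
    import scipy.linalg as sl
    k=35.;S=np.array([[0,1,0],[k/m,-4/m,-k/m],[0,0,0]])
    A1,A2=sl.expm(S*.15),sl.expm(S*.15);A=(A2@A1)[:2,:2];print(m,"a2",-np.linalg.det(A),"a1",np.trace(A))
```

```text
1 1 [0.691 0.022 0.435] se [0.156 0.079 0.539] rms mm 2.1064755005328166 [ 1.4  0.3  1.5  2.   2.   1.6  1.8  0.4  0.  -1.  -2.1 -0.3  1.5  0.8
 -1.3 -1.8  0.6 -1.1 -5.   0.3  3.9  0.7 -2.8 -3.3  1.3  1.6 -2.6 -4.3
  0.8  3.2]
2 1 [ 0.607  0.017 -0.336  1.584] se [0.071 0.036 0.032 0.266] rms mm 0.9289022843274538 [-1.4 -0.3 -1.5  0.1 -0.4  0.8  1.   0.7  1.3 -0.3 -0.6 -0.3  0.2  0.4
  0.   0.1  1.3 -1.2 -2.2  0.9 -0.2  1.7 -0.7  0.1  1.1  0.4 -0.4 -1.5
  0.9  0.1]
3 1 [ 0.597  0.017 -0.335 -0.004  1.605] se [0.144 0.036 0.036 0.054 0.37 ] rms mm 0.9287752208673665 [-1.4 -0.3 -1.5  0.1 -0.4  0.8  1.   0.7  1.3 -0.3 -0.6 -0.3  0.2  0.4
  0.   0.1  1.3 -1.2 -2.2  0.9 -0.2  1.6 -0.7  0.1  1.1  0.4 -0.5 -1.4
  1.   0.1]
2 2 [ 0.607  0.004  0.015 -0.351  1.687] se [0.159 0.142 0.05  0.039 0.303] rms mm 0.901218001089291 [-0.4 -1.7 -0.1 -0.6  0.7  0.9  0.6  1.3 -0.4 -0.6 -0.4  0.1  0.3  0.1
  0.1  1.3 -1.2 -2.1  0.9 -0.4  1.7 -0.6  0.2  1.   0.3 -0.4 -1.4  0.9
 -0.1]
5.25 a2 -0.7956694616416927 a1 2.3593736631657416
7 a2 -0.842460441616771 a1 2.271736323753081
8.75 a2 -0.8718456678541797 a1 2.2184616141166873
```

```bash
cat > ctl2.py <<'E'
import numpy as np
from scipy.linalg import solve_discrete_are
AD,B0,B1=.72,-.01,-.34
# x=[z,dz,yp,beta]; dz+=AD dz + B0(y-z-beta)+B1(yp-z-beta)
def mats(g=1.):
    b0,b1=B0*g,B1*g
    r=np.array([-b0-b1,AD,b1,-b0-b1])
    F=np.array([r+[1,0,0,0],r,[0,0,0,0],[0,0,0,1.]]);G=np.array([b0,b0,1,0.]);return F,G
def gain():
    F,G=mats();F=F[:3,:3];G=G[:3,None]
    # cost on error, step and roller offset
    Q=np.diag([1,3.,0])+.1*np.outer([1,0,-1],[1,0,-1]);R=np.array([[.15]])
    X=solve_discrete_are(F,G,Q,R);return np.linalg.solve(R+G.T@X@G,G.T@X@F)[0]
KG=gain()
class C2:
    def __init__(c,z,dz,yp,b): c.x=np.array([z,dz,yp,b]);c.P=np.diag([3e-4,1e-3,1e-5,2e-3])**2
    def update(c,z,r=3e-4):
        H=np.array([1,0,0,0.]);K=c.P@H/(c.P[0,0]+r*r);c.x=c.x+K*(z-c.x[0]);c.P=c.P-np.outer(K,H@c.P)
    def command(c,ref):
        z,dz,yp,b=c.x
        y=ref+b-KG@np.array([z-ref,dz,yp-b-ref]);return float(np.clip(y,z-.022,z+.022))
    def predict(c,y,g=1.):
        F,G=mats(g);c.x=F@c.x+G*y;c.P=F@c.P@F.T+np.diag([0,7e-4,0,3e-4])**2+np.array([[1,1,0,0],[1,0,0,0],[0]*4,[0]*4])*(7e-4)**2*np.array([[1,1,0,0],[1,0,0,0],[0]*4,[0]*4])
if __name__=="__main__":
    F,G=mats();print(KG,abs(np.linalg.eigvals(F[:3,:3]-np.outer(G[:3],KG))))
    for ad in(.6,.72,.87):
     for b1 in(-.28,-.34,-.42):
      for b0 in(.03,-.01,-.08):
        rng=np.random.default_rng(0);c=C2(.057,.003,.062,.0045);z,dz,yp=.0585,.003,.062;Z=[]
        for k in range(60):
            c.update(z+rng.normal(0,1e-4));y=c.command(.0555);c.predict(y)
            dz=ad*dz+b0*(y-z-.003)+b1*(yp-z-.003)+rng.normal(0,5e-4);z+=dz;yp=y;Z.append(z)
        Z=np.array(Z)-.0555;print(ad,b1,b0,"max %.1f hold max %.1f std %.2f"%(abs(Z).max()*1e3,abs(Z[15:]).max()*1e3,Z[15:].std()*1e3))
E
python3 ctl2.py
```

```text
[-3.16191231 -2.56539834  1.2114381 ] [5.63620370e-01 2.37668419e-01 4.01553534e-15]
0.6 -0.28 0.03 max 4.9 hold max 4.0 std 1.92
0.6 -0.28 -0.01 max 4.5 hold max 3.5 std 1.61
0.6 -0.28 -0.08 max 3.7 hold max 2.9 std 1.27
0.6 -0.34 0.03 max 4.9 hold max 4.0 std 1.72
0.6 -0.34 -0.01 max 4.5 hold max 3.5 std 1.49
0.6 -0.34 -0.08 max 3.7 hold max 2.7 std 1.21
0.6 -0.42 0.03 max 4.9 hold max 4.6 std 1.67
0.6 -0.42 -0.01 max 4.4 hold max 3.8 std 1.47
0.6 -0.42 -0.08 max 3.7 hold max 2.7 std 1.23
0.72 -0.28 0.03 max 5.3 hold max 4.6 std 2.40
0.72 -0.28 -0.01 max 4.8 hold max 4.0 std 1.92
0.72 -0.28 -0.08 max 4.1 hold max 3.2 std 1.43
0.72 -0.34 0.03 max 5.3 hold max 4.2 std 2.03
0.72 -0.34 -0.01 max 4.8 hold max 3.8 std 1.69
0.72 -0.34 -0.08 max 4.1 hold max 3.1 std 1.32
0.72 -0.42 0.03 max 5.2 hold max 4.3 std 1.81
0.72 -0.42 -0.01 max 4.8 hold max 4.1 std 1.58
0.72 -0.42 -0.08 max 4.0 hold max 3.1 std 1.29
0.87 -0.28 0.03 max 8.5 hold max 7.1 std 3.41
0.87 -0.28 -0.01 max 5.3 hold max 4.9 std 2.49
0.87 -0.28 -0.08 max 4.5 hold max 3.5 std 1.71
0.87 -0.34 0.03 max 6.9 hold max 5.7 std 3.00
0.87 -0.34 -0.01 max 5.3 hold max 4.0 std 2.15
0.87 -0.34 -0.08 max 4.5 hold max 3.3 std 1.52
0.87 -0.42 0.03 max 6.0 hold max 4.6 std 2.43
0.87 -0.42 -0.01 max 5.2 hold max 3.6 std 1.84
0.87 -0.42 -0.08 max 4.5 hold max 3.5 std 1.41
```

```bash
cat >> run.py <<'E'
from ctl2 import C2
def step2(j,ref,N,e2=0.):
    z,d,s,im=look();c=j.c2
    if d>.04: c.update(z)
    g=N/7.
    y=c.command(ref);xr=.09+N/KS-L*np.cos(np.arcsin((y-c.x[0])/L))+j.e+e2
    p0=w2b(s["eef_pos"]);dist=np.hypot(xr-p0[0],y-p0[1]);u=y-c.x[0]
    go(xr,y,float(np.clip(dist/.1,.01,.15)))
    q=env.sense();f=bvec(q["wrist_force"][:2])-j.f0;x=c.x.copy();c.predict(y,g)
    if N>6: j.e+=float(np.clip(.06*(N+f[0])/KS,-.001,.001))
    j.ff=.8*j.ff-.2*f[0];j.log.append((q["t"],z,*x[:3],y,-f[0],f[1],N,j.e))
    print("t%.2f z%.1f dz%.1f b%.1f u%.1f Fx%.1f f%.1f e%.1f%s"%(q["t"],z*1e3,x[1]*1e3,x[3]*1e3,u*1e3,-f[0],j.ff,j.e*1e3,"" if d>.04 else " REJ"))
E
python3 - <<'E'
from run import *
im=cv2.imread("pics/top0.png")[:,:,::-1].astype(np.float32)
for xs in(np.arange(-.01,.032,.001),):
    ys=np.arange(.1,.22,.0005);g=np.stack(np.meshgrid(xs,ys,indexing="ij"),-1)
    uv=proj("top",b2w(B,np.c_[g.reshape(-1,2),np.full(g[...,0].size,.03)])).astype(np.float32).reshape(len(xs),len(ys),2)
    r=cv2.remap(im,uv[...,0],uv[...,1],cv2.INTER_LINEAR);gn=np.median((r[...,1]-.5*(r[...,0]+r[...,2]))/(r.sum(-1)+20),0)
    h=(gn[:100].mean()+gn[-60:-20].min())/2;print("stop in top",ys[np.flatnonzero(gn<h)[0]],np.round(gn[120::8],2))
    s=np.load("s3.npy",allow_pickle=True).item();print(wtrack(cv2.imread("pics/w3.png")[:,:,::-1],s,XW,ZE))
j=Job();j.__dict__.update(pickle.load(open("j.pkl","rb")))
j.c2=C2(.0572,.0012,.0621,.003)
for k in range(12):
    step2(j,.0555,7.)
    if j.ff>9.5 or abs(j.c2.x[0]-.0555)>.02: print("STOP");break
pickle.dump(j.__dict__,open("j.pkl","wb"))
E
```

```text
stop in top 0.1920000000000001 [ 0.17  0.17  0.17  0.17  0.17  0.17  0.16  0.17  0.07 -0.    0.    0.01
  0.01  0.01 -0.01]
(np.float64(-0.008035992712177226), np.float64(0.11548834141259168))
t24.25 z57.6 dz1.2 b3.0 u5.8 Fx7.0 f7.0 e4.7
t24.55 z58.6 dz1.2 b3.8 u8.9 Fx7.2 f7.1 e4.7
t24.85 z59.0 dz0.4 b3.7 u2.5 Fx7.2 f7.1 e4.6
t25.15 z58.0 dz-1.0 b4.0 u4.2 Fx6.1 f6.9 e4.8
t25.45 z58.4 dz0.2 b4.5 u8.5 Fx7.1 f6.9 e4.8
t25.75 z58.6 dz0.3 b4.5 u3.7 Fx7.3 f7.0 e4.7
t26.05 z57.4 dz-1.2 b4.4 u2.7 Fx6.9 f7.0 e4.8
t26.35 z57.2 dz-0.4 b4.7 u7.1 Fx6.9 f7.0 e4.8
t26.65 z58.3 dz1.0 b5.0 u8.9 Fx7.7 f7.1 e4.6
t26.95 z59.8 dz1.2 b5.5 u10.1 Fx7.1 f7.1 e4.6
t27.25 z59.7 dz0.1 b5.4 u4.0 Fx6.8 f7.1 e4.6
t27.55 z58.4 dz-1.4 b5.5 u4.8 Fx6.4 f6.9 e4.8
```

```bash
sed -i 's/np.diag(\[0,7e-4,0,3e-4\])/np.diag([0,7e-4,0,5e-4])/' ctl2.py
python3 - <<'E'
from run import *
j=Job();j.__dict__.update(pickle.load(open("j.pkl","rb")))
j.c2.x[3]=.0062
Z=[]
for k in range(32):
    step2(j,.0560,7.);Z.append(j.log[-1][1])
    if j.ff>9.5 or abs(j.c2.x[0]-.056)>.02: print("STOP");break
    if len(Z)>=22 and np.ptp(Z[-19:])<.003 and abs(Z[-1]-.056)<.001 and abs(Z[-1]-Z[-2])<.0006: break
print(np.mean(Z[-18:]),np.ptp(Z[-18:]))
pickle.dump(j.__dict__,open("j.pkl","wb"))
E
```

```text
t27.85 z58.6 dz-0.0 b6.6 u11.1 Fx7.6 f7.1 e4.6
t28.15 z58.7 dz0.3 b6.4 u4.3 Fx6.6 f7.0 e4.7
t28.45 z56.9 dz-1.7 b6.3 u2.8 Fx6.8 f6.9 e4.8
t28.75 z57.7 dz0.3 b7.0 u15.1 Fx7.4 f7.0 e4.7
t29.05 z58.5 dz1.1 b6.7 u3.0 Fx6.6 f7.0 e4.8
t29.38 z53.3 dz-4.4 b5.1 u-12.2 Fx7.7 f7.1 e4.6
t29.68 z48.8 dz-4.6 b4.8 u1.0 Fx7.0 f7.1 e4.6
t29.98 z50.4 dz1.4 b5.0 u9.9 Fx6.3 f6.9 e4.8
t30.28 z54.2 dz3.6 b5.5 u12.4 Fx7.5 f7.0 e4.6
t30.58 z56.9 dz2.7 b5.7 u8.7 Fx7.2 f7.1 e4.6
t30.88 z56.3 dz-0.3 b5.2 u-0.1 Fx6.6 f7.0 e4.7
t31.18 z55.8 dz-0.8 b5.6 u9.5 Fx6.2 f6.8 e4.9
t31.48 z58.1 dz2.1 b6.2 u12.3 Fx7.7 f7.0 e4.7
t31.78 z58.4 dz0.6 b5.9 u2.4 Fx6.5 f6.9 e4.8
t32.08 z54.2 dz-3.6 b4.7 u-8.3 Fx6.4 f6.8 e5.0
t32.38 z52.0 dz-2.6 b5.0 u7.3 Fx7.0 f6.8 e5.0
t32.68 z54.7 dz2.6 b5.5 u11.7 Fx8.7 f7.2 e4.6
t32.98 z57.1 dz2.3 b5.6 u8.1 Fx7.1 f7.2 e4.6
t33.28 z56.3 dz-0.5 b5.1 u-0.3 Fx7.6 f7.3 e4.4
t33.58 z55.8 dz-0.8 b5.5 u9.5 Fx6.5 f7.1 e4.5
t33.88 z58.1 dz2.1 b6.1 u12.0 Fx5.9 f6.9 e4.8
t34.18 z58.5 dz0.7 b5.9 u3.2 Fx8.0 f7.1 e4.6
t34.49 z55.2 dz-2.9 b5.0 u-4.8 Fx6.1 f6.9 e4.8
t34.80 z54.5 dz-1.2 b5.7 u12.5 Fx7.3 f7.0 e4.7
t35.10 z56.9 dz2.5 b5.8 u7.9 Fx6.9 f7.0 e4.7
t35.40 z55.7 dz-0.8 b5.1 u-1.8 Fx7.9 f7.1 e4.5
t35.70 z54.7 dz-1.3 b5.4 u8.0 Fx6.5 f7.0 e4.6
t36.00 z57.0 dz2.1 b6.0 u12.7 Fx6.4 f6.9 e4.8
t36.30 z59.6 dz2.5 b6.6 u12.2 Fx7.0 f6.9 e4.8
t36.60 z58.8 dz-0.5 b6.0 u-0.8 Fx6.6 f6.9 e4.9
t36.90 z55.9 dz-2.9 b5.8 u2.8 Fx6.5 f6.8 e5.0
t37.20 z56.9 dz0.5 b6.6 u14.3 Fx7.4 f6.9 e4.9
0.05620954352208077 0.00766442333114023
```

```bash
cat > fit.py <<'E'
from run import *
from scipy.optimize import minimize
l=np.array(pickle.load(open("j.pkl","rb"))["log"])[14:]
z=l[:,1];y=np.r_[.00142,l[:,5]];t=np.r_[14.367,l[:,0]]
t[32]=l[31,0]   
def run(al,m,lag,gam,st,full=False,q=.002):
    c=np.array([z[0]-al*(y[0]-z[0]),.0115,.002]);P=np.diag([1e-3,5e-3,3e-3])**2;LL=0;inn=[];n=15
    for k in range(len(z)):
        if k==31: c=np.array([z[k],.004,c[2]]);P=np.diag([1e-3,5e-3,1e-3])**2
        H=np.array([1-al,0,0]);i=z[k]-(c[0]*(1-al)+al*y[k]);S=H@P@H+9e-8;inn.append(i);LL+=i*i/S+np.log(S)
        K=P@H/S;c=c+K*i;P=P-np.outer(K,H@P);dt=.3/n
        for a in range(n):
            f0,f1=[1-np.exp(-max(0,(a+w)*dt-lag)/.04) for w in(0,1)]
            yy=y[k]+.5*(f0+f1)*(y[k+1]-y[k]);dy=(f1-f0)*(y[k+1]-y[k])
            kk=35/m;F=np.eye(3)+dt*np.array([[0,1,0],[kk,-4/m-gam/m,kk],[0,0,0]])
            c=F@c-dt*np.array([0,kk*yy,0])+np.array([0,gam*dy/m,0]);P=F@P@F.T+np.diag([0,q*q*dt,.0007**2*dt])
    return (LL,np.array(inn)) if full else LL
R=[]
for al in(0,.06,.12,.18,.24,.3):
  for m in(5.5,7,8.75):
    for lag in(.06,.12,.18):
      for gam in(0,3,8,16): R.append((run(al,m,lag,gam,0),al,m,lag,gam))
R.sort()
for r in R[:5]: print(r)
for a in(0,.12,.18,.24): print(min(r for r in R if r[1]==a))
print(np.round(run(*R[0][1:],0,True)[1]*1e3,1))
E
python3 fit.py
```

```text
(np.float64(-931.2647549516072), 0.12, 8.75, 0.06, 0)
(np.float64(-931.2426561899001), 0.06, 7, 0.06, 0)
(np.float64(-916.7657538217763), 0.06, 5.5, 0.06, 0)
(np.float64(-910.7800317023748), 0.06, 8.75, 0.06, 0)
(np.float64(-904.1438565660144), 0.12, 7, 0.06, 0)
(np.float64(-890.2142602584199), 0, 5.5, 0.06, 0)
(np.float64(-931.2647549516072), 0.12, 8.75, 0.06, 0)
(np.float64(-829.381692659875), 0.18, 8.75, 0.06, 0)
(np.float64(-596.8106667917073), 0.24, 8.75, 0.06, 0)
[-0.  -0.5 -1.9  1.4 -1.   0.7  0.1  1.5  1.7  1.4  2.1  0.2 -0.1 -0.
  0.2  0.5  0.7  1.   2.  -1.  -1.6  1.5 -0.7  1.8  0.1  1.   1.2 -0.3
 -0.6 -1.   1.  -0.6 -0.2 -1.   0.1  0.3 -0.7 -0.   0.6  0.5  1.1 -0.2
  0.5  0.9 -0.7  0.1  2.2 -1.4 -2.7 -0.1 -0.8  0.3  0.5 -0.6  1.5  0.6
 -0.7 -1.8  1.  -0.2  0.1 -0.6  1.5  0.6 -0.5 -1.2  1.9 -1.  -1.1  1.3
  0.6  1.  -1.   0.5  1.3]
```

```bash
cat > ctl3.py <<'E'
import numpy as np
from scipy.linalg import solve_discrete_are, expm
M,D,L,T=8.,4.,.2,.3;LAG,TC,AL=.06,.04,.09
def gain(N,Q=(1,.6,.02),R=.05,T1=.1,rate=0.):
    k=N/L;S=np.zeros((3,3));S[0,1]=1;S[1]=[k/M,-D/M,-k/M];A1,A2=expm(S*T1),expm(S*(T-T1))
    F=np.zeros((3,3));F[:2]=A2[:2,:2]@A1[:2,:];G=np.zeros((3,1));G[:2,0]=A2[:2,2];G[2,0]=1
    q=np.diag([Q[0],Q[1],rate]);q+=Q[2]*np.outer([1,0,-1],[1,0,-1])
    # cost rate*(y-yp)^2 + R*y^2
    NN=np.array([[0],[0],[-rate]])
    X=solve_discrete_are(F,G,q,np.array([[R+rate]]),s=NN)
    return np.linalg.solve(R+rate+G.T@X@G,G.T@X@F+NN.T)[0]
class C3:
    def __init__(c,s,v,b,yr,kw={},q=.004,r=5e-4,qb=.0008):
        c.x=np.array([s,v,b]);c.P=np.diag([5e-4,5e-3,1e-3])**2;c.yr=yr;c.kw=kw;c.q,c.r,c.qb=q,r,qb
    def update(c,z):
        H=np.array([1-AL,0,0]);K=c.P@H/(H@c.P@H+c.r**2);c.x=c.x+K*(z-AL*c.yr-(1-AL)*c.x[0]);c.P-=np.outer(K,H@c.P)
    def command(c,ref,N):
        s,v,b=c.x;g=gain(max(N,4.),**c.kw)
        return float(np.clip(ref+b-g@np.array([s-ref,v,c.yr-b-ref]),s-.02,s+.02))
    def predict(c,y,N,n=15):
        dt=T/n;k=N/L/M
        for a in range(n):
            f=1-np.exp(-max(0,(a+.5)*dt-LAG)/TC);yy=c.yr+f*(y-c.yr)
            F=np.eye(3)+dt*np.array([[0,1,0],[k,-D/M,k],[0,0,0]]);c.x=F@c.x-dt*np.array([0,k*yy,0])
            c.P=F@c.P@F.T+np.diag([0,c.q**2*dt,c.qb**2*dt])
        c.yr=y
if __name__=="__main__":
    for kw in({},dict(R=.3),dict(R=1.),dict(rate=.1),dict(rate=.5),dict(Q=(1,3,.02)),dict(Q=(.3,3,.1),rate=.5)):
     for q in(.002,.006):
      o=[]
      for m in(6.5,8,8.75):
       for al in(.05,.13):
        for dr in(0,.12):
         rng=np.random.default_rng(2);s,v,b=.056,-.003,.0055;y0=.062;c=C3(s+.001,0,.0058,y0,kw,q);Z=[]
         for k in range(80):
            c.update(s+al*(y0-s)+rng.normal(0,1e-4));y1=c.command(.056,7.);c.predict(y1,7.)
            w=rng.normal(0,.05)
            for i in range(300):
                f=1-np.exp(-max(0,i*.001-.06)/.04);df=np.exp(-max(0,i*.001-.06)/.04)/.04*(i>60)
                y=y0+f*(y1-y0);F=35*(s+b-y)-4*v+dr*np.tanh((df*(y1-y0)-v)/.01)+w-.05*np.tanh(v/.0005)
                v+=F/m*.001;s+=v*.001
            y0=y1;Z.append(s-.056)
         o.append(np.std(Z[10:])*1e3)
      print(kw,q,np.round(o,1),"worst %.1f mean %.1f"%(max(o),np.mean(o)))
E
python3 ctl3.py
```

```text
Traceback (most recent call last):
  File "ctl3.py", line 36, in <module>
    c.update(s+al*(y0-s)+rng.normal(0,1e-4));y1=c.command(.056,7.);c.predict(y1,7.)
                                                ~~~~~~~~~^^^^^^^^^
  File "ctl3.py", line 18, in command
    s,v,b=c.x;g=gain(max(N,4.),**c.kw)
                ~~~~^^^^^^^^^^^^^^^^^^
  File "ctl3.py", line 10, in gain
    X=solve_discrete_are(F,G,q,np.array([[R+rate]]),s=NN)
ValueError: Matrix e should be square.
```

```bash
sed -i 's/,s=NN)/,None,NN)/' ctl3.py; sed -i 's/^class C3/from functools import lru_cache\n_g=gain\n@lru_cache\ndef gc(N,it): return _g(N,**dict(it))\nclass C3/; s/g=gain(max(N,4.),\*\*c.kw)/g=gc(max(N,4.),tuple(c.kw.items()))/' ctl3.py; time python3 ctl3.py
```

```text
{} 0.002 [0.7 0.8 0.8 0.9 0.7 0.7 0.8 0.8 0.6 0.7 0.8 0.8] worst 0.9 mean 0.8
{} 0.006 [0.8 0.7 0.8 0.8 1.  0.7 0.7 0.7 1.1 0.7 0.7 0.7] worst 1.1 mean 0.8
{'R': 0.3} 0.002 [0.8 0.9 0.9 0.9 0.8 0.9 0.8 0.9 0.8 0.9 0.8 0.9] worst 0.9 mean 0.8
{'R': 0.3} 0.006 [0.7 0.8 0.8 0.8 0.6 0.7 0.8 0.7 0.6 0.7 0.8 0.7] worst 0.8 mean 0.8
{'R': 1.0} 0.002 [0.9 0.9 0.9 1.  0.9 0.9 0.9 1.  0.9 0.9 0.9 0.9] worst 1.0 mean 0.9
{'R': 1.0} 0.006 [0.8 0.9 0.9 0.9 0.7 0.8 0.8 0.8 0.7 0.8 0.8 0.8] worst 0.9 mean 0.8
{'rate': 0.1} 0.002 [0.8 0.9 0.9 1.  0.8 0.9 0.9 0.9 0.8 0.9 0.9 0.9] worst 1.0 mean 0.9
{'rate': 0.1} 0.006 [0.8 0.8 0.9 0.9 0.7 0.8 0.8 0.8 0.7 0.8 0.8 0.8] worst 0.9 mean 0.8
{'rate': 0.5} 0.002 [1.  0.9 1.  1.1 1.  0.9 1.  1.1 1.  1.  1.  1. ] worst 1.1 mean 1.0
{'rate': 0.5} 0.006 [0.9 0.8 1.  1.  0.9 0.8 0.9 0.9 0.9 0.9 0.9 0.9] worst 1.0 mean 0.9
{'Q': (1, 3, 0.02)} 0.002 [0.7 0.8 0.9 0.8 0.7 0.8 0.9 0.8 0.6 0.8 0.8 0.8] worst 0.9 mean 0.8
{'Q': (1, 3, 0.02)} 0.006 [1.  0.8 0.9 0.8 1.4 1.3 0.9 0.8 1.4 1.2 0.9 0.8] worst 1.4 mean 1.0
{'Q': (0.3, 3, 0.1), 'rate': 0.5} 0.002 [1.  0.9 1.2 1.1 1.  0.9 1.1 1.1 0.9 0.9 1.1 1.1] worst 1.2 mean 1.0
{'Q': (0.3, 3, 0.1), 'rate': 0.5} 0.006 [1.  0.9 1.2 1.3 1.  0.9 1.2 1.2 1.  0.9 1.2 1.2] worst 1.3 mean 1.1
real	1m4.298s
user	1m5.922s
sys	0m0.106s
```

```bash
cat >> run.py <<'E'
import ctl3
def step3(j,ref,N):
    z,d,s,im=look();c=j.c3
    if d>.04: c.update(z)
    y=c.command(ref,N);x=c.x.copy();u=y-x[0]
    xr=.09+N/KS-L*np.cos(np.arcsin(u/L))+j.e
    p0=w2b(s["eef_pos"]);dist=np.hypot(xr-p0[0],y-p0[1])
    go(xr,y,float(np.clip(dist/.1,.01,.15)))
    q=env.sense();f=bvec(q["wrist_force"][:2])-j.f0;c.predict(y,(N+j.N)/2);j.N=N
    if N>6: j.e+=float(np.clip(.06*(N+f[0])/KS,-.001,.001))
    j.ff=.8*j.ff-.2*f[0];j.log.append((q["t"],z,*x,y,-f[0],f[1],N,j.e))
    print("t%.2f z%.1f s%.1f v%.1f b%.1f u%.1f Fx%.1f f%.1f e%.1f%s"%(q["t"],z*1e3,*(x*1e3),u*1e3,-f[0],j.ff,j.e*1e3,"" if d>.04 else " REJ"))
E
python3 - <<'E'
from run import *
j=Job();j.__dict__.update(pickle.load(open("j.pkl","rb")))
j.c3=ctl3.C3(.0562,-.003,.0055,j.log[-1][5],dict(R=.3),.004);j.N=7.
S=[]
for k in range(26):
    step3(j,.0561,7.);S.append(j.log[-1][2:4])
    if j.ff>9.5 or abs(S[-1][0]-.056)>.02: print("STOP");break
    a=np.array(S)
    if k>=20 and np.abs(a[-19:,0]-.0561).max()<.002 and abs(a[-1,1])<.002: break
pickle.dump(j.__dict__,open("j.pkl","wb"))
E
```

```text
t37.50 z58.5 s56.7 v-3.0 b5.5 u-0.9 Fx8.3 f7.2 e4.6
t37.80 z55.9 s55.9 v0.1 b5.5 u7.8 Fx7.1 f7.2 e4.5
t38.10 z57.3 s56.6 v1.5 b5.6 u6.9 Fx6.5 f7.0 e4.7
t38.40 z58.0 s57.4 v1.5 b5.9 u8.3 Fx6.7 f7.0 e4.7
t38.70 z60.0 s59.1 v4.1 b6.5 u13.3 Fx7.4 f7.1 e4.6
t39.00 z62.2 s61.0 v2.1 b7.0 u11.4 Fx5.7 f6.8 e5.0
t39.30 z61.4 s60.4 v-4.8 b6.9 u3.3 Fx7.2 f6.9 e4.9
t39.60 z59.9 s59.4 v-2.4 b7.1 u8.5 Fx6.8 f6.8 e5.0
t39.90 z60.2 s59.3 v-1.1 b7.3 u8.2 Fx7.3 f6.9 e4.9
t40.20 z59.6 s58.8 v-2.4 b7.3 u6.4 Fx6.7 f6.9 e5.0
t40.50 z59.7 s59.0 v0.5 b7.7 u11.2 Fx7.8 f7.1 e4.8
t40.80 z61.9 s60.7 v3.2 b8.3 u14.9 Fx7.1 f7.1 e4.7
t41.10 z61.4 s60.2 v-5.4 b8.0 u2.5 Fx6.9 f7.0 e4.8
t41.41 z56.8 s56.5 v-9.4 b7.3 u-1.7 Fx7.8 f7.2 e4.6
t41.71 z55.2 s55.1 v0.2 b7.5 u10.3 Fx8.3 f7.4 e4.3
t42.01 z57.5 s56.5 v3.6 b7.8 u11.4 Fx6.7 f7.3 e4.3
t42.31 z57.8 s56.8 v-0.9 b7.7 u5.9 Fx7.1 f7.2 e4.3
t42.61 z57.1 s56.5 v-0.5 b7.8 u8.3 Fx6.9 f7.2 e4.4
t42.91 z59.9 s59.0 v7.1 b8.7 u19.7 Fx6.4 f7.0 e4.5
t43.21 z61.6 s59.9 v-2.5 b8.5 u4.7 Fx7.0 f7.0 e4.5
t43.52 z56.4 s56.1 v-11.0 b7.6 u-4.4 Fx6.2 f6.8 e4.7
t43.82 z52.8 s53.0 v-3.5 b7.3 u4.7 Fx7.3 f6.9 e4.6
t44.12 z54.1 s53.6 v4.2 b7.6 u11.3 Fx7.3 f7.0 e4.5
t44.42 z54.3 s53.5 v-1.5 b7.0 u1.5 Fx6.9 f7.0 e4.6
t44.72 z52.3 s52.2 v-1.5 b6.7 u3.5 Fx7.7 f7.1 e4.4
t45.02 z53.1 s52.8 v4.1 b6.9 u10.1 Fx7.4 f7.2 e4.3
```

```bash
sed -i 's/0,7e-4,0,5e-4/0,7e-4,0,2e-4/' ctl2.py
python3 - <<'E'
from run import *
j=Job();j.__dict__.update(pickle.load(open("j.pkl","rb")))
j.c2=C2(.0545,.0012,j.log[-1][5],.0064);j.c2.P=np.diag([1e-3,1e-3,1e-5,7e-4])**2
S=[]
for k in range(26):
    step2(j,.0562,7.);S.append((j.log[-1][1],j.log[-1][3]))
    a=np.array(S)
    if j.ff>9.5 or abs(S[-1][0]-.056)>.02: print("STOP");break
    if k>=19 and np.abs(a[-18:,0]-.0564).max()<.003 and abs(a[-1,1])<.001: break
pickle.dump(j.__dict__,open("j.pkl","wb"))
E
```

```text
t45.32 z54.0 dz1.2 b6.4 u4.4 Fx7.1 f7.2 e4.3
t45.62 z53.1 dz-0.7 b6.3 u2.8 Fx6.7 f7.1 e4.3
t45.92 z53.8 dz0.4 b6.4 u10.0 Fx6.1 f6.9 e4.5
t46.22 z55.0 dz1.4 b6.4 u6.2 Fx7.0 f6.9 e4.5
t46.52 z54.5 dz-0.4 b6.2 u3.0 Fx6.5 f6.8 e4.7
t46.82 z54.9 dz0.2 b6.3 u9.9 Fx7.3 f6.9 e4.6
t47.12 z56.3 dz1.4 b6.4 u7.3 Fx7.4 f7.0 e4.5
t47.42 z55.6 dz-0.4 b6.2 u2.4 Fx6.5 f6.9 e4.6
t47.72 z55.5 dz-0.4 b6.3 u9.1 Fx7.0 f6.9 e4.6
t48.02 z57.1 dz1.5 b6.4 u9.7 Fx7.3 f7.0 e4.5
t48.32 z57.0 dz0.2 b6.3 u3.5 Fx6.4 f6.9 e4.7
t48.62 z55.8 dz-1.2 b6.3 u4.7 Fx6.8 f6.9 e4.7
t48.92 z55.7 dz-0.1 b6.3 u7.4 Fx6.9 f6.9 e4.8
t49.22 z56.6 dz0.8 b6.4 u8.6 Fx7.0 f6.9 e4.8
t49.52 z57.1 dz0.5 b6.4 u6.6 Fx7.1 f6.9 e4.7
t49.82 z56.6 dz-0.4 b6.3 u4.6 Fx6.9 f6.9 e4.8
t50.12 z56.5 dz-0.2 b6.4 u8.1 Fx7.2 f7.0 e4.7
t50.42 z57.1 dz0.6 b6.5 u7.4 Fx7.4 f7.1 e4.6
t50.72 z56.7 dz-0.2 b6.4 u4.8 Fx7.2 f7.1 e4.6
t51.02 z56.6 dz-0.3 b6.5 u8.0 Fx7.5 f7.2 e4.5
```

Run:
```python
from run import *
j=Job();j.__dict__.update(pickle.load(open("j.pkl","rb")))
for k in range(12):
    step2(j,.0560,7.);dz=j.c2.x[1]
    if k>=6 and abs(j.log[-1][3])<.0005 and abs(dz)<.0007: break
    if k>=6 and env.sense()["t"]>54.3: break
print("release")
for N in(4.6,2.4,.8): step2(j,.0560,N)
p=w2b(env.sense()["eef_pos"])
go(p[0]-.010,p[1],.05);print(look()[:2])
go(-.19,p[1],.15);z,d,s,im=look();print(z,d,s["t"])
pickle.dump(j.__dict__,open("j.pkl","wb"))
im=env.read_camera("top");cv2.imwrite("pics/top2.png",im[:,:,::-1]);print(track(im))
XS2=np.arange(.06,.08,.001)
import h;h.XS=XS2;print(track(im),track(cv2.imread("pics/top0.png")[:,:,::-1]))
s=env.sense();print(s["t"],s["eef_pos"],s["gripper_width"])
```

```text
t51.32 z57.8 dz1.0 b6.7 u10.8 Fx7.2 f7.2 e4.4
t51.62 z58.4 dz0.6 b6.7 u6.3 Fx6.8 f7.1 e4.5
t51.92 z57.2 dz-1.0 b6.6 u4.1 Fx7.1 f7.1 e4.4
t52.22 z57.0 dz-0.5 b6.7 u9.2 Fx6.5 f7.0 e4.6
t52.52 z57.4 dz0.5 b6.8 u6.9 Fx6.6 f6.9 e4.6
t52.82 z56.4 dz-0.8 b6.6 u3.7 Fx7.4 f7.0 e4.6
t53.12 z56.2 dz-0.5 b6.8 u9.0 Fx6.5 f6.9 e4.7
release
t53.45 z56.6 dz0.5 b6.7 u6.5 Fx4.4 f6.4 e4.7
t53.77 z55.7 dz-0.7 b6.6 u3.7 Fx3.1 f5.7 e4.7
t54.08 z55.7 dz-0.2 b6.6 u9.2 Fx2.9 f5.2 e4.7
(np.float64(0.055623230422908926), np.float64(0.11333671480586585))
0.05542637935747542 0.11260028418619188 55.1417
(np.float64(0.053734325839773875), np.float64(0.12981148372191792))
(np.float64(0.05369716444772478), np.float64(0.12951439417371527)) (np.float64(-0.009700104271347335), np.float64(0.12898959738291327))
55.2417 [0.39865216 0.05833239 0.1463488 ] 0.2981287128023096
```

Run:
```python
from run import *
e=env.sense()["eef_pos"];g=quat(np.pi/2-.19)
env.move_linear((e[0],e[1],.21),v=.2)
env.move_ptp((.410,-.369,.21),g)
env.move_linear((.410,-.369,.09),v=.15)
hit=env.move_linear((.410,-.369,.0735),v=.02,until_force=3.)
s=env.sense();print(hit,s["t"],s["eef_pos"],s["wrist_force"])
env.set_gripper(.75);env.sleep(.15)
e=env.sense()["eef_pos"];env.move_linear((e[0],e[1],.24),v=.15)
s=env.sense();print(s["t"],s["eef_pos"])
im=env.read_camera("wrist");cv2.imwrite("pics/w9.png",im[:,:,::-1])
B_=[(round(d["conf"],2),np.round(d["extent"]).tolist()) for d in env.boxes_of("wrist","roller_tool")];print(B_)
for q in([.41,-.369,.132],[.41,-.369,.03],[.4125,-.365,.036]): print(q,np.round(wproj([q],s),1))
im=env.read_camera("side");cv2.imwrite("pics/s9.png",im[:,:,::-1])
print([(round(d["conf"],2),np.round(d["extent"]).tolist()) for d in env.boxes_of("side","roller_tool")])
im=env.read_camera("top");cv2.imwrite("pics/t9.png",im[:,:,::-1]);print(track(im),env.sense()["t"])
```

```text
True 58.8917 [ 0.4097996  -0.36883083  0.07648817] [-0.93201115  0.33569519  4.53207806]
60.75 [ 0.4082709  -0.36749402  0.23908081]
[(0.93, [290.0, 202.0, 33.0, 61.0]), (0.81, [160.0, 173.0, 48.0, 60.0]), (0.62, [234.0, 216.0, 32.0, 65.0]), (0.58, [244.0, 146.0, 31.0, 52.0])]
[0.41, -0.369, 0.132] [[258.  185.2]]
[0.41, -0.369, 0.03] [[258.  162.1]]
[0.4125, -0.365, 0.036] [[259.4 159.7]]
[(0.76, [288.0, 125.0, 12.0, 32.0]), (0.62, [274.0, 116.0, 13.0, 34.0]), (0.48, [298.0, 113.0, 9.0, 35.0])]
(np.float64(0.05368251358405631), np.float64(0.12987022409788926)) 61.0
```

```bash
python3 -c "
from plant import env
print(env.close_job())"
```

```text
the job is handed in; nothing more can be done
None
```

The job is handed in at about 61 s. The saddle's pointer measures about 1 mm from the pin, after more than 5 s held there at about 7 N (steadied to within about 2.5 mm only in the last 7 s, after swinging up to about 8 mm earlier). The roller tool is standing in its pot by the wrist- and side-camera boxes. The tub was never approached, though I did not re-check its position.

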